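# Rack the chromatography columns by length

### The job

Put the four loose columns away on the column rack in order of length, one to a cradle: the longest column already lies in the cradle at one end, the next longest goes beside it, and so on down to the shortest at the other end. Lay each one level in both Vs of its cradle, with its middle over the middle of the cradle, and set it down rather than dropping it. Leave the longest column and the amber bottle where they are.

Things in the scene. Friction and masses are not known exactly. Their poses are not given: they have to be found in the camera images.
- column_200: loose steel chromatography column: tube 12.7 mm thick, 200 mm long, with a hexagonal end fitting (22 mm across flats, 20 mm long, centred on the tube's end) and a 7 mm plug at each end; 234 mm over all, about 190 g. Origin at its middle on the tube axis, x along the tube (it may be rolled about x). Starts lying on the work surface on its hexagons, tube axis 11 mm up; grip it round the middle.
- column_150: loose steel chromatography column: tube 12.7 mm thick, 150 mm long, with a hexagonal end fitting (22 mm across flats, 20 mm long, centred on the tube's end) and a 7 mm plug at each end; 184 mm over all, about 165 g. Origin at its middle on the tube axis, x along the tube (it may be rolled about x). Starts lying on the work surface on its hexagons, tube axis 11 mm up; grip it round the middle.
- column_125: loose steel chromatography column: tube 12.7 mm thick, 125 mm long, with a hexagonal end fitting (22 mm across flats, 20 mm long, centred on the tube's end) and a 7 mm plug at each end; 159 mm over all, about 150 g. Origin at its middle on the tube axis, x along the tube (it may be rolled about x). Starts lying on the work surface on its hexagons, tube axis 11 mm up; grip it round the middle.
- column_100: loose steel chromatography column: tube 12.7 mm thick, 100 mm long, with a hexagonal end fitting (22 mm across flats, 20 mm long, centred on the tube's end) and a 7 mm plug at each end; 134 mm over all, about 140 g. Origin at its middle on the tube axis, x along the tube (it may be rolled about x). Starts lying on the work surface on its hexagons, tube axis 11 mm up; grip it round the middle.
- column_250: the longest column, 12.7 mm tube, 284 mm over all, 220 g, loose; it lies in the end cradle at either end of the rack and stays there. Origin at its middle on the tube axis, x along the tube. The rack: five like cradles in a straight row, 46 mm apart centre to centre, on a 92 x 250 x 10 mm aluminium plate, fixed to the bench, elsewhere and at another angle each time.
- cradle_1: one of 4 empty dark grey cradles of the rack, in no set order in the row: two blocks 6 mm thick, 36 mm wide, their centres 24 mm either side of its middle, each with a 90 degree V notch (30 mm wide, 15 mm deep). Origin: middle of its underside, 10 mm above the bench; x: the way a column lies in it; y: along the row. Above this origin: foot 4 mm, block tops 34 mm, axis of a seated tube 28 mm.
- cradle_2: one of 4 empty dark grey cradles of the rack, in no set order in the row: two blocks 6 mm thick, 36 mm wide, their centres 24 mm either side of its middle, each with a 90 degree V notch (30 mm wide, 15 mm deep). Origin: middle of its underside, 10 mm above the bench; x: the way a column lies in it; y: along the row. Above this origin: foot 4 mm, block tops 34 mm, axis of a seated tube 28 mm.
- cradle_3: one of 4 empty dark grey cradles of the rack, in no set order in the row: two blocks 6 mm thick, 36 mm wide, their centres 24 mm either side of its middle, each with a 90 degree V notch (30 mm wide, 15 mm deep). Origin: middle of its underside, 10 mm above the bench; x: the way a column lies in it; y: along the row. Above this origin: foot 4 mm, block tops 34 mm, axis of a seated tube 28 mm.
- cradle_4: one of 4 empty dark grey cradles of the rack, in no set order in the row: two blocks 6 mm thick, 36 mm wide, their centres 24 mm either side of its middle, each with a 90 degree V notch (30 mm wide, 15 mm deep). Origin: middle of its underside, 10 mm above the bench; x: the way a column lies in it; y: along the row. Above this origin: foot 4 mm, block tops 34 mm, axis of a seated tube 28 mm.
- amber_bottle: small amber glass bottle, black cap, 34 mm in diameter, 78 mm tall, 75 g, standing among the loose columns. Origin at the centre of its underside, z up. Not to be handled.

How it is judged:
By the outcome, as a careful person would: the job done as asked, in the order asked, and still so for the second after the job is handed in, with the robot touching nothing.
It also fails if it takes over 115 s, if anything falls off the work surface, if the arm or the gripper's body presses on something with over 40 N, if the wrist force passes 120 N, or if a joint passes its speed limit or range.

### The arm

A 7-joint arm with a two-finger parallel gripper is mounted at the origin on the work surface. World frame = base frame: x ahead of the robot, y to its left, z up, the work surface at z = 0. Lengths are in m, angles in rad, forces in N, time in s.
With the tool pointing down it reaches from about 0.35 to 0.9 m from the base axis. Payload 8.1 kg.
Tool frame: the origin (TCP) lies between the finger pads; the fingertips stand 8 mm ahead of it and the grasp point (between the pads) lies 11 mm behind it (arm.tcp_to_tips is the distance from the TCP to the fingertips, in m); z points along the fingers, x is the direction in which the jaws open and shut, and the axes are right-handed (so a half turn about z gives the same grasp; the last joint's range is limited). The gripper opens to 92 mm and grips with 3 to 60 N. Pads are 19 mm wide; open, the fingers measure 130 mm over their backs; the gripper's body (75 mm by 190 mm) begins 47 mm behind the grasp point.
Start: joints at [1.151, 0.434, 0.025, 1.573, -0.012, 1.134, -0.075], TCP at [0.195, -0.594, 0.235] pointing down, gripper open.
Joint ranges: [-2.62, 2.62], [-0.44, 2.09], [-1.27, 1.32], [0.08, 2.57], [-1.32, 4.46], [0.12, 2], [-2.74, 2.74]. Speed limits (rad/s): [2.22, 2.22, 3.01, 3.01, 3.14, 3.14, 3.14].

### API

Orientations are given as a rotation vector (axis times angle).
In Python, from cell import arm, eyes gives the robot as it stands.
- The arm moves only by the tool play_rows, never from a script. Its argument "rows" is a list of rows, each a list of 3 entries, a list of its own where there are three numbers: the shift along the tool's x, y, z each as a share of 50 cm, from -1 to 1, then the turn, a rotation vector about the tool's x, y, z each as a share of 60 degrees, from -1 to 1, then the opening, from -1 (shut) to 1 (fully open), so that 0 is half open. In form: [[[dx, dy, dz], [ax, ay, az], grip], ...]. A call has 1 to 10 rows; each row is the pose to reach, as a shift and turn from the pose commanded when the call began, along the tool's axes at that moment; what a row does not reach only later rows make up. A row lasts 1/10 s, in which the tool goes at most 50 mm and 8.59 degrees, less where a joint would pass 70% of its speed; a pose out of reach is approached as far as the arm can. A call with a number of a shift or a turn outside -1 to 1 is refused whole. A call with a gripper value outside its range is refused whole. The fingers move at their own pace and stop on an object; "newtons" is the grip in N (left out, the last holds). Time passes only in rows, so rows that repeat a pose let the fingers close. It gives the time, the measured TCP pose, the force and the opening at its end, in the units of the state.
- arm.observe(): the state, without advancing time (a new reading comes with each control period).
- eyes.get_image(name): name is "scene" or "top" or "wrist"; returns (picture, depth): 420x560x3 uint8, red, green, blue; 420x560 float32, m along the optical axis (not along the pixel's ray), 0 where there is no reading.
- eyes.get_calibration(name): a dict with "intrinsics" (3x3 intrinsics, pixels), "k1" (the pictures are not rectified: a ray, as slopes to the right and down, at radius r is drawn at 1 + k1 r^2 times it, then the intrinsics apply), "R" (3x3) and "t" (3): a world point X has camera coordinates R X + t. Camera axes: x right, y down, z forward; pixel columns grow to the right and rows downward; lengths in m; the calibration is good to about 2 mm. A picture is of the moment at which its call begins: read the wrist's pose just before it. get_calibration takes no time and is no camera call; for the wrist camera it gives the pose at the moment of the call.
- arm.sign_off(): hands the job in, once; it reports no verdict.
The state is a dict: "clock": time; "joints": joint angles; "dq": joint speeds; "joint_efforts": joint torques, N m; "position": TCP position; "ee_rot": TCP orientation; "force": force on the tool from outside, world axes, zero at the start; "ft_torque": the same for the moment, N m; "width": opening from 0.0 (shut) to 1.0 (fully open).
Only numpy, scipy, OpenCV 4.12 (cv2) and the standard library are available. Lean on these libraries where they do the work, as an engineer would, in place of code of your own. Each camera call takes 0.05 s, during which the arm holds its last target.

## Working session

There is one attempt and no reset: what is moved stays moved. The work goes in short steps, Python scripts to look and compute and a tool call to move; the robot and the scene stay as the last step left them, time stands still between calls to the robot, and variables do not carry over. Pictures are saved under pics/ and viewed, and the job is handed in when it is done.

Besides the shell and the picture viewer there is one more tool, called after "Request:" as name(argument=value, ...), one argument or row to a line, values as JSON. play_rows: Moves the arm, as the interface text tells. Its arguments: {"type":"object","properties":{"rows":{"type":"array","items":{"type":"array"}},"newtons":{"type":"number"}},"required":["rows"]}

```bash
ls; mkdir -p pics; python3 - <<'E'
from cell import arm, eyes
import cv2, numpy as np
s=arm.observe(); print({k:np.round(v,3).tolist() for k,v in s.items()}, arm.tcp_to_tips)
for n in ["scene","top","wrist"]:
    im,d=eyes.get_image(n); cv2.imwrite(f"pics/{n}0.png",im[:,:,::-1]); np.save(f"pics/{n}0.npy",d)
    c=eyes.get_calibration(n); print(n,{k:np.round(v,3).tolist() for k,v in c.items()})
E
```

```text
pics
{'clock': 0.0, 'joints': [1.151, 0.435, 0.025, 1.574, -0.012, 1.134, -0.075], 'dq': [0.0, -0.001, 0.0, -0.0, 0.001, -0.001, 0.0], 'joint_efforts': [-0.001, -66.785, 0.984, -31.446, -0.061, 0.043, 0.0], 'position': [0.195, -0.593, 0.234], 'ee_rot': [-2.543, 1.843, 0.002], 'force': [-0.19, 0.36, 0.103], 'ft_torque': [-0.044, 0.01, 0.033], 'width': 0.998} 0.008
scene {'intrinsics': [[446.544, 0.0, 283.698], [0.0, 446.544, 204.315], [0.0, 0.0, 1.0]], 'k1': -0.0, 'R': [[0.669, 0.743, -0.004], [0.638, -0.577, -0.51], [-0.381, 0.338, -0.86]], 't': [-0.344, -0.342, 1.205]}
top {'intrinsics': [[380.842, 0.0, 283.444], [0.0, 380.842, 215.171], [0.0, 0.0, 1.0]], 'k1': -0.059, 'R': [[-0.023, -1.0, 0.004], [-0.99, 0.023, -0.141], [0.141, -0.007, -0.99]], 't': [-0.016, 0.524, 0.991]}
wrist {'intrinsics': [[371.343, 0.0, 275.147], [0.0, 371.343, 209.602], [0.0, 0.0, 1.0]], 'k1': -0.057, 'R': [[0.312, -0.95, -0.003], [-0.914, -0.301, 0.271], [-0.258, -0.082, -0.963]], 't': [-0.624, -0.034, 0.391]}
```

View pics/top0.png

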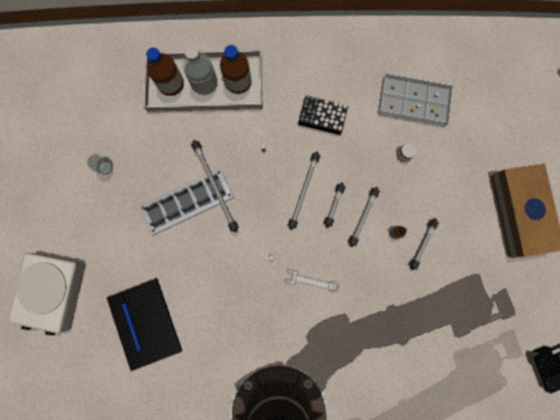

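View pics/scene0.png

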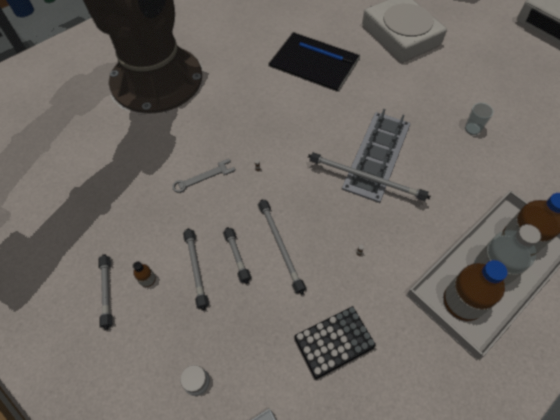

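View pics/wrist0.png

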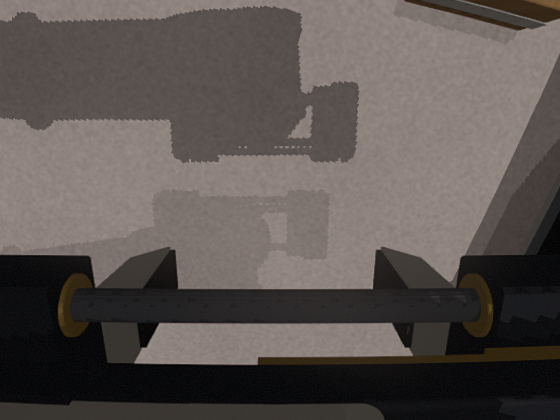

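```bash
cat > h.py <<'E'
import numpy as np, cv2
from cell import arm, eyes
from scipy.spatial.transform import Rotation as Ro
def und(c,uv):
    K=c["intrinsics"]; 
    return cv2.undistortPoints(np.array(uv,float).reshape(-1,1,2),np.array(K),np.array([c["k1"],0,0,0,0.])).reshape(-1,2)
def ray(c,uv,z):
    p=und(c,uv); d=np.c_[p,np.ones(len(p))]@np.array(c["R"]); o=-np.array(c["R"]).T@np.array(c["t"])
    z=np.broadcast_to(z,len(p)); return o+d*((z-o[2])/d[:,2])[:,None]
def proj(c,X):
    X=np.atleast_2d(X); r=cv2.Rodrigues(np.array(c["R"]))[0]
    return cv2.projectPoints(X,r,np.array(c["t"],float),np.array(c["intrinsics"]),np.array([c["k1"],0,0,0,0.]))[0].reshape(-1,2)
def crop(im,x0,y0,x1,y1,s,name):
    a=cv2.resize(im[y0:y1,x0:x1],None,fx=s,fy=s,interpolation=cv2.INTER_CUBIC)[:,:,::-1].copy()
    for x in range((x0+19)//20*20,x1,20): cv2.putText(a,str(x),((x-x0)*s,8),0,.35,(0,0,255),1); cv2.line(a,((x-x0)*s,10),((x-x0)*s,16),(0,0,255),1)
    for y in range((y0+19)//20*20,y1,20): cv2.putText(a,str(y),(0,(y-y0)*s),0,.35,(0,0,255),1)
    cv2.imwrite("pics/"+name,a)
E
python3 - <<'E'
from h import *
im=cv2.imread("pics/top0.png")[:,:,::-1]
crop(im,280,145,445,275,4,"c1.png"); crop(im,135,130,275,240,5,"c2.png")
E
```

```text
(no output)
```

View pics/c1.png

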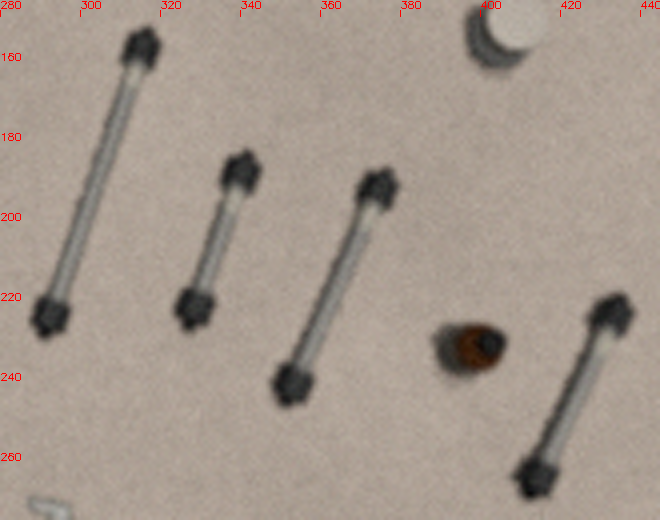

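View pics/c2.png

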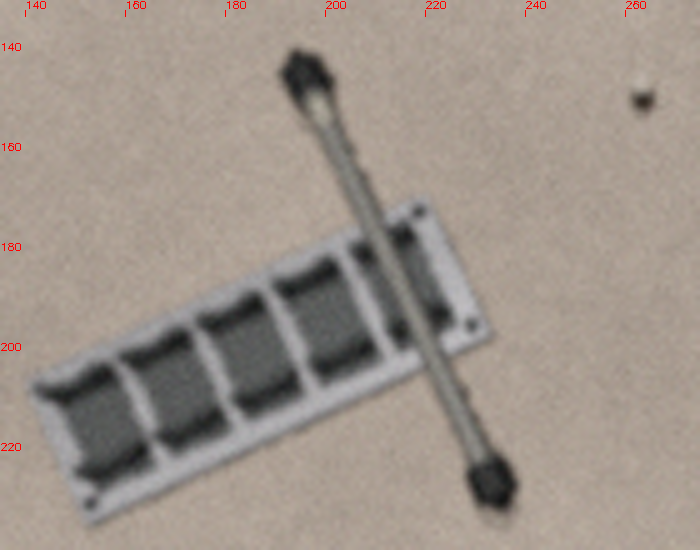

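```bash
python3 - <<'E'
from h import *
c=eyes.get_calibration("top")
for n,a,b in [("200",(315.25,157),(292.5,223.75)),("100",(340.25,187.75),(328.75,221.75)),("150",(374.5,192.25),(353,241)),("125",(432.75,223.5),(414,264.25))]:
    p=ray(c,[a,b],.013); d=p[0]-p[1]; print(n,p.mean(0)[:2].round(4),"len",np.linalg.norm(d).round(4),"ang",np.degrees(np.arctan2(d[1],d[0])).round(1))
p=ray(c,[(196.6,144.8),(233.4,226.8)],.038); d=p[0]-p[1]; print("250",p.mean(0)[:2],np.linalg.norm(d),np.degrees(np.arctan2(d[1],d[0])))
q=ray(c,np.array([(32,375),(92,525),(492,335),(430,195)])/5+[135,130],.01); print(q.round(4)); print(np.linalg.norm(q-np.roll(q,-1,0),axis=1),q.mean(0))
for i in (1,3):
  e=q[2]-q[1] if i==1 else q[3]-q[0]; print(np.degrees(np.arctan2(e[1],e[0])))
print("bottle",ray(c,[(400,230)],.06))
E
```

```text
200 [ 0.5968 -0.0877] len 0.2012 ang -20.2
100 [ 0.5532 -0.1712] len 0.1017 ang -20.8
150 [ 0.5184 -0.2514] len 0.1508 ang -26.5
125 [ 0.4384 -0.4134] len 0.1266 ang -28.7
250 [0.61076215 0.15786129] 0.2532437345988819 23.710192769478052
[[0.5652 0.3689 0.01  ]
 [0.4801 0.3328 0.01  ]
 [0.5818 0.1101 0.01  ]
 [0.6632 0.1449 0.01  ]]
[0.09247248 0.24480395 0.08852552 0.24450374] [0.57256467 0.23917342 0.01      ]
-65.46139923704638
-66.38467976747678
bottle [[ 0.47355178 -0.33528331  0.06      ]]
```

```bash
cat >> h.py <<'E'
def Rt(yaw,tilt=0):
    # tool z down, tool x at angle yaw; then tilt (rad) about tool y
    x=np.array([np.cos(yaw),np.sin(yaw),0]); z=np.array([0,0,-1.]); y=np.cross(z,x)
    return np.c_[x,y,z]@Ro.from_rotvec([0,tilt,0]).as_matrix()
def go(pos,yaw,tilt=0,waypts=None):
    """print row numbers for target; yaw in deg of tool x"""
    s=arm.observe(); R=Ro.from_rotvec(s["ee_rot"]).as_matrix(); p=np.array(s["position"])
    best=min((Rt(np.radians(yaw+k),np.radians(tilt*(1 if k==0 else -1))) for k in (0,180)),key=lambda T:np.linalg.norm(Ro.from_matrix(R.T@T).as_rotvec()))
    rv=Ro.from_matrix(R.T@best).as_rotvec()/np.radians(60)
    for q in (waypts or [])+[pos]:
        print("shift",(R.T@(np.array(q)-p)/.5).round(4).tolist(),"turn",rv.round(4).tolist())
def st():
    s=arm.observe(); R=Ro.from_rotvec(s["ee_rot"]).as_matrix()
    print("t",round(s["clock"],2),"pos",np.round(s["position"],4),"yaw x",np.degrees(np.arctan2(R[1,0],R[0,0])).round(2),"z",R[:,2].round(4),"F",np.round(s["force"],2),"w",round(s["width"],3),"q",np.round(s["joints"],2).tolist())
E
python3 - <<'E'
from h import *
st()
c=eyes.get_calibration("wrist"); o=-c["R"].T@c["t"]; s=arm.observe(); R=Ro.from_rotvec(s["ee_rot"]).as_matrix()
print("cam in tool",(R.T@(o-s["position"])).round(4)); print("cam axes in tool", (R.T@c["R"].T).round(3))
go([.52,-.2,.33],70)
E
```

```text
t 0.15 pos [ 0.1945 -0.5935  0.2341] yaw x -71.85 z [-5.0e-04  1.2e-03 -1.0e+00] F [ 0.15  0.4  -0.04] w 1.0 q [1.15, 0.44, 0.02, 1.57, -0.01, 1.13, -0.08]
cam in tool [-1.000e-04 -7.360e-02 -1.498e-01]
cam axes in tool [[ 1.     0.001 -0.001]
 [-0.001  0.963  0.271]
 [ 0.002 -0.271  0.963]]
shift [-0.5454, -0.8637, -0.1912] turn [0.0005, 0.0011, 0.6358]
```

```bash
python3 - <<'E'
from h import *
go([.50,-.22,.30],-110)
E
```

```text
shift [-0.5198, -0.8132, -0.1312] turn [0.0005, 0.0011, 0.6358]
```

Request:
play_rows(
  rows=[
    [[-0.52, -0.813, -0.131], [0, 0.001, 0.636], 0],
    [[-0.52, -0.813, -0.131], [0, 0.001, 0.636], 0],
    [[-0.52, -0.813, -0.131], [0, 0.001, 0.636], 0],
    [[-0.52, -0.813, -0.131], [0, 0.001, 0.636], 0],
    [[-0.52, -0.813, -0.131], [0, 0.001, 0.636], 0],
    [[-0.52, -0.813, -0.131], [0, 0.001, 0.636], 0],
    [[-0.52, -0.813, -0.131], [0, 0.001, 0.636], 0],
    [[-0.52, -0.813, -0.131], [0, 0.001, 0.636], 0],
    [[-0.52, -0.813, -0.131], [0, 0.001, 0.636], 0],
    [[-0.52, -0.813, -0.131], [0, 0.001, 0.636], 0],
  ],
)

```text
clock: 1.15
position: [0.5012, -0.2178, 0.3006]
ee_rot: [1.803, -2.572, 0.001]
force: [0.2, -0.8, 0.1]
width: 0.498
```

```bash
python3 - <<'E'
from h import *
st()
E
```

```text
t 1.15 pos [ 0.5012 -0.2178  0.3006] yaw x -109.95 z [ 3.e-04 -8.e-04 -1.e+00] F [ 0.21 -0.81  0.13] w 0.498 q [0.36, 0.26, -0.06, 1.66, 0.02, 1.22, -1.62]
```

Request:
play_rows(
  rows=[
    [[0, 0, 0], [0, 0, 0], 0],
    [[0, 0, 0], [0, 0, 0], 0],
  ],
)

```text
clock: 1.35
position: [0.5003, -0.2193, 0.2999]
ee_rot: [1.804, -2.57, 0.001]
force: [-0.4, -1.2, 0.4]
width: 0.501
```

```bash
python3 - <<'E'
from h import *
import pickle
st(); c=eyes.get_calibration("wrist"); im,d=eyes.get_image("wrist"); cv2.imwrite("pics/w1.png",im[:,:,::-1]); pickle.dump((c,im,d),open("w1.pkl","wb"))
E
```

```text
t 1.35 pos [ 0.5003 -0.2193  0.2999] yaw x -109.86 z [-6.e-04 -1.e-03 -1.e+00] F [-0.38 -1.24  0.4 ] w 0.501 q [0.36, 0.26, -0.06, 1.66, 0.02, 1.22, -1.62]
```

View pics/w1.png

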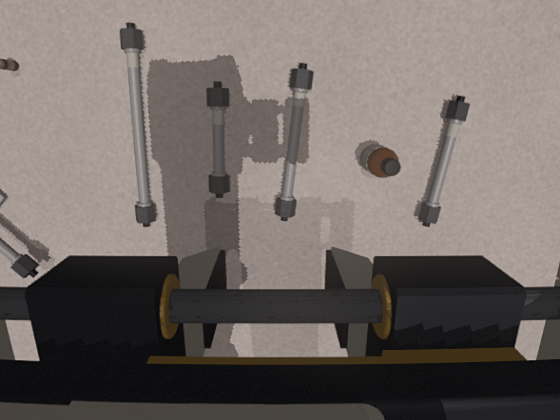

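```bash
python3 - <<'E'
from h import *
import pickle
c,im,d=pickle.load(open("w1.pkl","rb"))
crop(im,110,10,250,240,4,"c3.png") if 0 else None
crop(im,105,15,240,235,3,"c3.png"); crop(im,270,55,475,235,3,"c4.png")
E
```

```text
(no output)
```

View pics/c3.png

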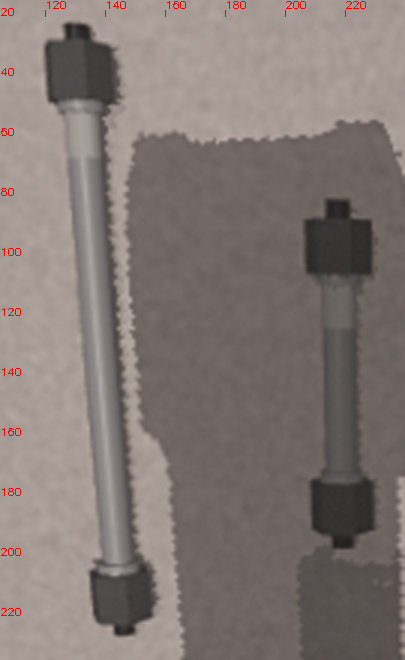

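View pics/c4.png

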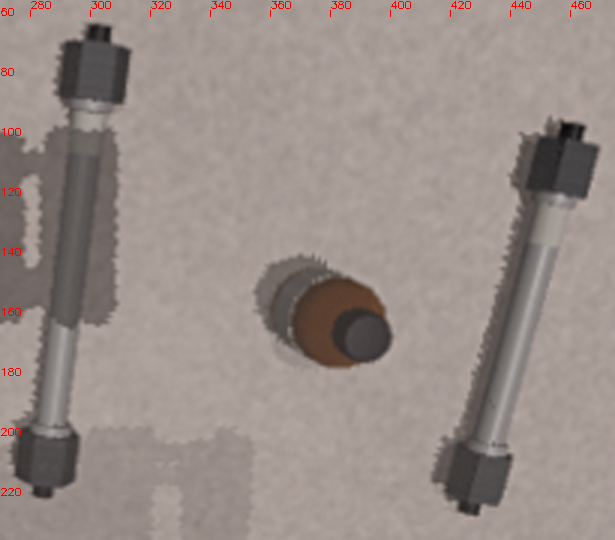

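```bash
python3 - <<'E'
from h import *
import pickle
c,im,d=pickle.load(open("w1.pkl","rb"))
for n,a,b in [("200",(130.7,22.7),(146.3,226.7)),("100",(217.7,81.3),(219.7,197.7)),("150",(302.7,63),(284,220.7)),("125",(461,95.7),(426,226.3))]:
    p=ray(c,[a,b],.012); e=p[0]-p[1]; print(n,p.mean(0)[:2].round(4),"len",np.linalg.norm(e).round(4),"ang",np.degrees(np.arctan2(e[1],e[0])).round(1))
B=ray(c,[(390.3,166.7)],.078)[0]; print("bottle",B)
E
```

```text
200 [ 0.597  -0.0837] len 0.235 ang -20.5
100 [ 0.5532 -0.1675] len 0.1349 ang -21.0
150 [ 0.5191 -0.2474] len 0.1846 ang -26.0
125 [ 0.4387 -0.4103] len 0.1596 ang -28.7
bottle [ 0.4736934 -0.3330486  0.078    ]
```

```bash
python3 - <<'E'
from h import *
go([.54,.22,.30],-66)
E
```

```text
shift [-0.8559, 0.2256, -0.0016] turn [0.0011, -0.0013, -0.7336]
```

Request:
play_rows(
  rows=[
    [[-0.856, 0.226, -0.002], [0.001, -0.001, -0.733], 0],
    [[-0.856, 0.226, -0.002], [0.001, -0.001, -0.733], 0],
    [[-0.856, 0.226, -0.002], [0.001, -0.001, -0.733], 0],
    [[-0.856, 0.226, -0.002], [0.001, -0.001, -0.733], 0],
    [[-0.856, 0.226, -0.002], [0.001, -0.001, -0.733], 0],
    [[-0.856, 0.226, -0.002], [0.001, -0.001, -0.733], 0],
    [[-0.856, 0.226, -0.002], [0.001, -0.001, -0.733], 0],
    [[-0.856, 0.226, -0.002], [0.001, -0.001, -0.733], 0],
    [[-0.856, 0.226, -0.002], [0.001, -0.001, -0.733], 0],
    [[-0.856, 0.226, -0.002], [0.001, -0.001, -0.733], 0],
  ],
)

```text
clock: 2.4
position: [0.5393, 0.2258, 0.3002]
ee_rot: [-2.638, 1.703, 0.003]
force: [-0.1, -0.1, 0.7]
width: 0.5
```

Request:
play_rows(
  rows=[
    [[0, 0, 0], [0, 0, 0], 0],
    [[0, 0, 0], [0, 0, 0], 0],
  ],
)

```text
clock: 2.6
position: [0.5409, 0.2178, 0.3004]
ee_rot: [2.63, -1.716, 0.002]
force: [-0.6, 0.8, -0.3]
width: 0.5
```

```bash
python3 - <<'E'
from h import *
import pickle
st(); c=eyes.get_calibration("wrist"); im,d=eyes.get_image("wrist"); cv2.imwrite("pics/w2.png",im[:,:,::-1]); pickle.dump((c,im,d),open("w2.pkl","wb"))
E
```

```text
t 2.6 pos [0.5409 0.2178 0.3004] yaw x -66.23 z [ 7.0e-04 -1.7e-03 -1.0e+00] F [-0.61  0.76 -0.34] w 0.5 q [-0.2, 0.35, -0.39, 1.55, 0.14, 1.26, -1.76]
```

View pics/w2.png

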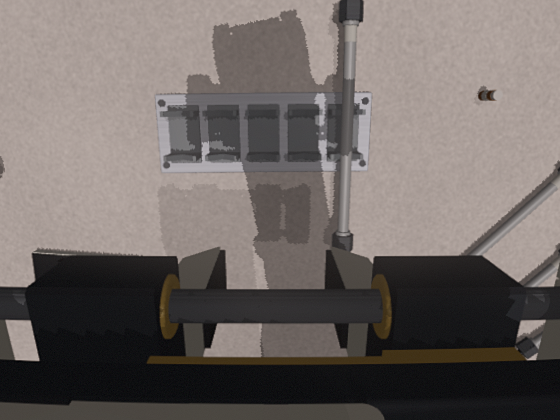

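```bash
python3 - <<'E'
from h import *
import pickle
c,im,d=pickle.load(open("w2.pkl","rb"))
crop(im,145,80,385,185,3,"c5.png")
crop(im,145,80,265,185,6,"c6.png")
E
```

```text
(no output)
```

View pics/c5.png

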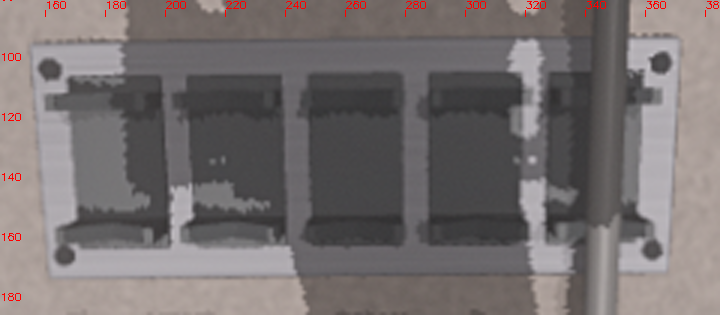

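View pics/c6.png

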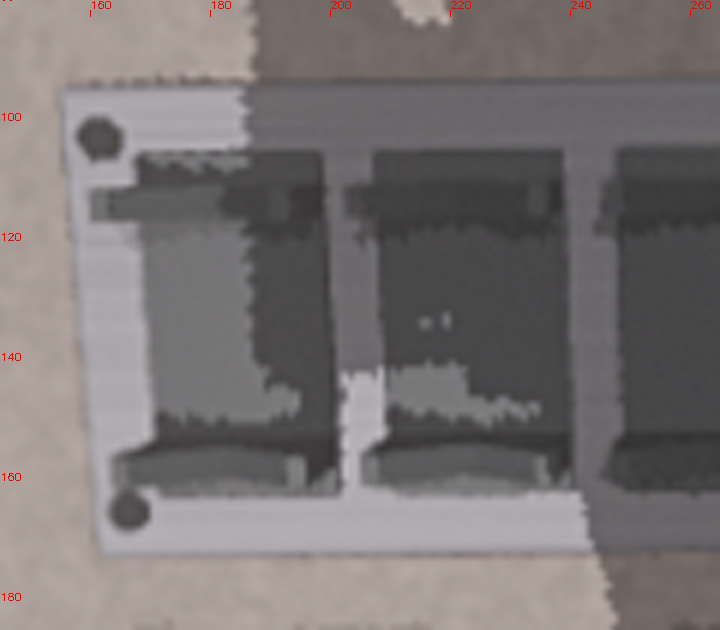

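```bash
python3 - <<'E'
from h import *
import pickle
c,im,d=pickle.load(open("w2.pkl","rb"))
for P in ([(32,45),(680,38),(667,270),(48,275)],[(50,69),(660,62),(652,249),(65,256)]):
    q=ray(c,np.array(P)/3+[145,80],.01); print(q.mean(0).round(4),np.linalg.norm(q-np.roll(q,-1,0),axis=1).round(4))
    e=(q[0]+q[3]-q[1]-q[2]); a=np.degrees(np.arctan2(e[1],e[0])); f=(q[0]+q[1]-q[2]-q[3]);print("row ang",a, np.degrees(np.arctan2(f[1],f[0])))
t=ray(c,[(349.5,25),(343.2,230)],.038); e=t[0]-t[1]; print("250 line ang",np.degrees(np.arctan2(e[1],e[0])))
C=q.mean(0)[:2]; a=np.radians(a); r=np.array([np.cos(a),np.sin(a)]); n=np.array([r[1],-r[0]])
print("250 offset along row from plate centre",[(x[:2]-C)@r for x in t])
for k in range(5): print(k,(C+(k-2)*.046*r).round(4))
E
```

```text
[0.5745 0.2475 0.01  ] [0.247  0.0893 0.2481 0.0889]
row ang 114.29228255024285 23.767803270720098
[0.5741 0.2473 0.01  ] [0.2336 0.0719 0.2341 0.0723]
row ang 114.4221461218344 24.464142828141238
250 line ang 24.711141414451824
250 offset along row from plate centre [np.float64(-0.0909085697578068), np.float64(-0.09202745189908695)]
0 [0.6121 0.1635]
1 [0.5931 0.2054]
2 [0.5741 0.2473]
3 [0.5551 0.2892]
4 [0.5361 0.3311]
```

```bash
python3 - <<'E'
from h import *
import pickle
for i in range(2):
  st(); c=eyes.get_calibration("wrist"); print((-c["R"].T@c["t"]).round(4),arm.observe()["dq"]); im,d=eyes.get_image("wrist"); 
pickle.dump((c,im,d),open("w3.pkl","wb"))
crop(im,145,80,385,185,3,"c7.png")
it,dt=eyes.get_image("top"); ct=eyes.get_calibration("top"); cv2.imwrite("pics/top1.png",it[:,:,::-1]); pickle.dump((ct,it,dt),open("t1.pkl","wb"))
i2,d2=eyes.get_image("scene"); c2=eyes.get_calibration("scene"); cv2.imwrite("pics/scene1.png",i2[:,:,::-1]); pickle.dump((c2,i2,d2),open("s1.pkl","wb"))
st()
E
```

```text
t 2.65 pos [0.5409 0.2178 0.3006] yaw x -66.24 z [ 0.001  -0.0014 -1.    ] F [ 0.3   0.09 -0.66] w 0.501 q [-0.2, 0.35, -0.39, 1.55, 0.14, 1.26, -1.76]
[0.608  0.2477 0.4504] [ 3.59795015e-03 -4.31323547e-03 -6.42272300e-03 -1.98631620e-05
 -1.62030930e-03 -4.77567438e-04 -2.83270002e-03]
t 2.7 pos [0.5408 0.2181 0.3007] yaw x -66.23 z [ 0.0011 -0.0011 -1.    ] F [-0.68 -0.65  0.44] w 0.5 q [-0.2, 0.35, -0.39, 1.55, 0.14, 1.26, -1.76]
[0.608  0.2479 0.4506] [-3.05279163e-03 -1.62782197e-05 -6.66116724e-03 -1.16018013e-03
 -1.79379574e-03 -6.51194068e-04 -3.12552123e-03]
t 2.85 pos [0.5406 0.2193 0.3009] yaw x -66.15 z [ 1.3e-03 -4.0e-04 -1.0e+00] F [0.6  0.1  0.17] w 0.499 q [-0.2, 0.35, -0.39, 1.55, 0.14, 1.26, -1.76]
```

View pics/c7.png

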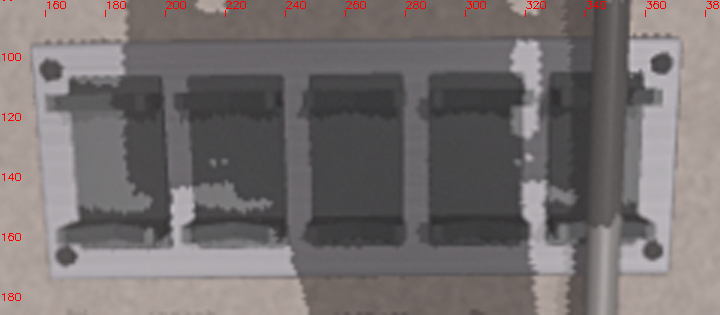

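View pics/scene1.png

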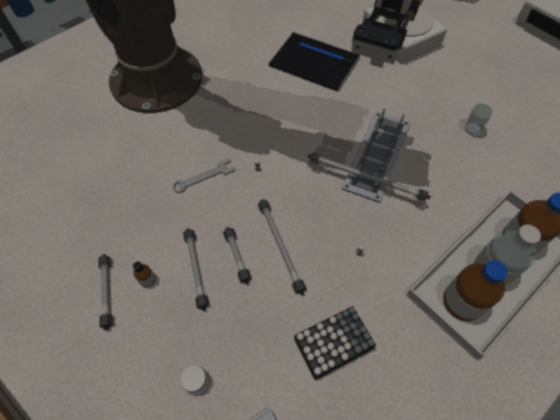

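```bash
python3 - <<'E'
from h import *
import pickle
c,im,d=pickle.load(open("s1.pkl","rb"))
im0=cv2.imread("pics/scene0.png")[:,:,::-1]
crop(im0,295,100,440,210,5,"c8.png"); crop(im0,90,190,315,340,3,"c9.png")
E
```

```text
(no output)
```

View pics/c8.png

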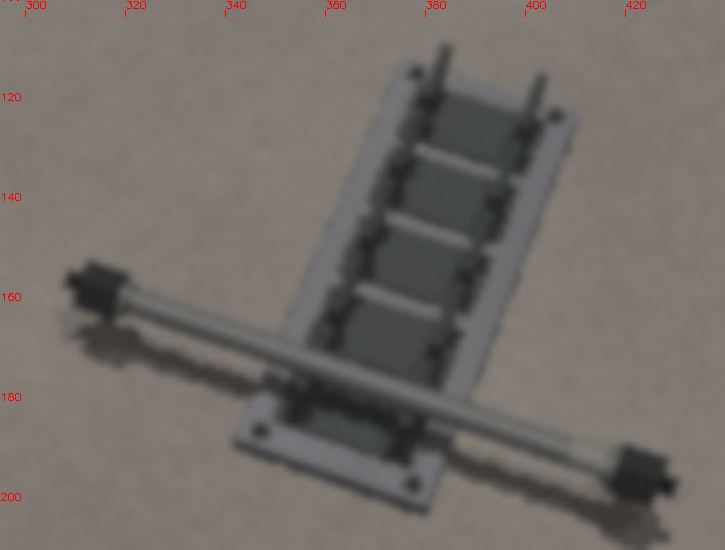

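View pics/c9.png

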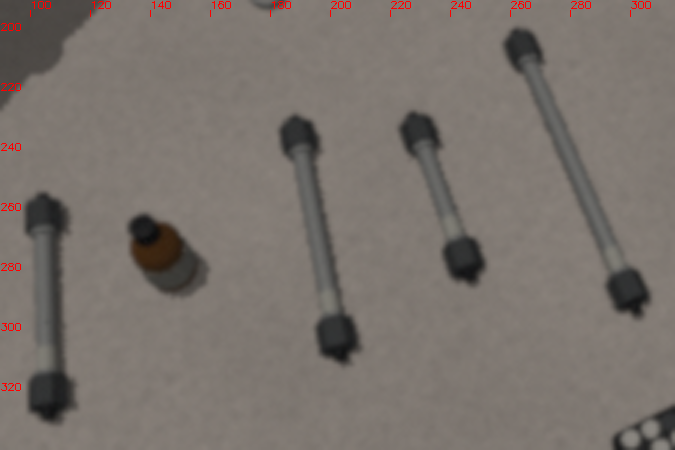

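View pics/top1.png

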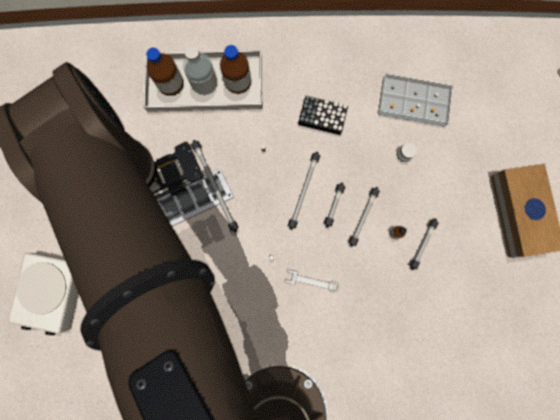

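```bash
python3 - <<'E'
from h import *
import pickle
c,im,d=pickle.load(open("s1.pkl","rb"))
q=ray(c,np.array([(416,72),(557,116),(413,484),(260,430)])/5+[295,100],.01); print("scene plate",q.mean(0).round(4),np.linalg.norm(q-np.roll(q,-1,0),axis=1).round(4))
e=(q[0]+q[1]-q[2]-q[3]); print(np.degrees(np.arctan2(e[1],e[0])))
for n,P in [("200",[(523,49),(628,291)]),("100",[(419,134),(463,258)]),("150",[(299,138),(337,336)]),("125",[(46,215),(50,395)])]:
    p=ray(c,np.array(P)/3+[90,190],.012); e=p[0]-p[1]; print(n,p.mean(0)[:2].round(4),"len",np.linalg.norm(e).round(4),"ang",np.degrees(np.arctan2(-e[1],-e[0])).round(1))
P=ray(c,np.array([(98,290),(640,474)])/5+[295,100],.038); print("250",P.mean(0),np.linalg.norm(P[0]-P[1]))
# wrist depth at plate
c,im,d=pickle.load(open("w3.pkl","rb"))
for uv in [(150,80),(180,168),(355,165),(165,165),(100,150),(347,60)]:
    p=und(c,[uv])[0]; z=np.median(d[uv[1]-1:uv[1]+2,uv[0]-1:uv[0]+2]); print(uv,"depth",z,"world",((np.array([p[0],p[1],1])*z-c["t"])@c["R"]).round(4))
E
```

```text
scene plate [0.5764 0.2456 0.01  ] [0.0728 0.2338 0.0723 0.2337]
114.29370334258223
200 [ 0.6012 -0.0855] len 0.2005 ang -20.4
100 [ 0.5572 -0.1688] len 0.0998 ang -21.2
150 [ 0.5233 -0.249 ] len 0.1497 ang -26.4
125 [ 0.4433 -0.4105] len 0.1273 ang -29.3
250 [0.61381592 0.16144175 0.038     ] 0.2517089408488063
(150, 80) depth 0.42550454 world [5.768e-01 3.932e-01 3.000e-04]
(180, 168) depth 0.44269392 world [0.4965 0.3234 0.0109]
(355, 165) depth 0.44329304 world [0.5841 0.133  0.0093]
(165, 165) depth 0.44056505 world [0.4929 0.341  0.0121]
(100, 150) depth 0.4478534 world [ 4.750e-01  4.237e-01 -3.000e-04]
(347, 60) depth 0.3797724 world [0.6805 0.1988 0.0431]
```

```bash
python3 - <<'E'
from h import *
go([.597,-.0837,.12],-110.5)
E
```

```text
shift [0.5995, 0.1423, 0.3622] turn [-0.0013, -0.0004, 0.7392]
```

Request:
play_rows(
  rows=[
    [[0.6, 0.142, 0.362], [-0.001, 0, 0.739], -0.35],
    [[0.6, 0.142, 0.362], [-0.001, 0, 0.739], -0.35],
    [[0.6, 0.142, 0.362], [-0.001, 0, 0.739], -0.35],
    [[0.6, 0.142, 0.362], [-0.001, 0, 0.739], -0.35],
    [[0.6, 0.142, 0.362], [-0.001, 0, 0.739], -0.35],
    [[0.6, 0.142, 0.362], [-0.001, 0, 0.739], -0.35],
    [[0.6, 0.142, 0.362], [-0.001, 0, 0.739], -0.35],
    [[0.6, 0.142, 0.362], [-0.001, 0, 0.739], -0.35],
    [[0.6, 0.142, 0.362], [-0.001, 0, 0.739], -0.35],
    [[0.6, 0.142, 0.362], [-0.001, 0, 0.739], -0.35],
  ],
)

```text
clock: 3.85
position: [0.5977, -0.0812, 0.1204]
ee_rot: [-1.794, 2.578, 0.001]
force: [-0.3, 0.5, 1.1]
width: 0.329
```

Request:
play_rows(
  rows=[
    [[0, 0, 0], [0, 0, 0], -0.35],
    [[0, 0, 0], [0, 0, 0], -0.35],
    [[0, 0, 0], [0, 0, 0], -0.35],
    [[0, 0, 0], [0, 0, 0], -0.35],
  ],
)

```text
clock: 4.25
position: [0.5976, -0.0818, 0.1202]
ee_rot: [-1.794, 2.578, -0.0]
force: [-1.0, 0.2, -0.9]
width: 0.325
```

```bash
python3 - <<'E'
from h import *
import pickle
st(); go([.597,-.0837,.011],-110.5); c=eyes.get_calibration("wrist"); im,d=eyes.get_image("wrist"); cv2.imwrite("pics/w4.png",im[:,:,::-1]); pickle.dump((c,im,d),open("w4.pkl","wb"))
E
```

```text
t 4.25 pos [ 0.5976 -0.0818  0.1202] yaw x -110.32 z [ 5.e-04 -0.e+00 -1.e+00] F [-0.95  0.18 -0.85] w 0.325 q [0.14, 0.52, -0.13, 1.75, 0.09, 0.88, -1.96]
shift [0.004, -0.0001, 0.2184] turn [-0.0005, 0.0002, 0.003]
```

View pics/w4.png

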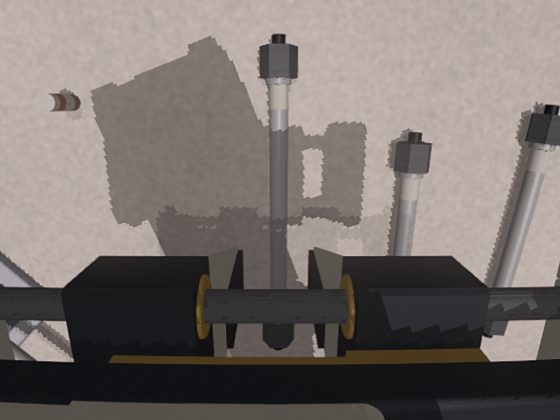

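```bash
python3 - <<'E'
from h import *
import pickle
c,im,d=pickle.load(open("w4.pkl","rb"))
p=ray(c,[(279,34),(279,46)],[.012,.022]); print(p)
# hex seen in prior images
a=np.radians(-20.5); u=np.array([np.cos(a),np.sin(a)])
print("centre from tip",p[0,:2]-.117*u)
E
```

```text
[[ 0.70778698 -0.124347    0.012     ]
 [ 0.69958784 -0.12124338  0.022     ]]
centre from tip [ 0.59819633 -0.08337273]
```

Request:
play_rows(
  rows=[
    [[0.004, 0, 0.1], [0, 0, 0.003], -0.35],
    [[0.004, 0, 0.19], [0, 0, 0.003], -0.35],
    [[0.004, 0, 0.218], [0, 0, 0.003], -0.35],
    [[0.004, 0, 0.218], [0, 0, 0.003], -0.35],
    [[0.004, 0, 0.218], [0, 0, 0.003], -0.35],
  ],
)

```text
clock: 4.8
position: [0.5972, -0.0841, 0.0115]
ee_rot: [-1.79, 2.582, -0.0]
force: [0.6, 0.1, 0.8]
width: 0.33
```

Request:
play_rows(
  newtons=30,
  rows=[
    [[0, 0, 0], [0, 0, 0], -1],
    [[0, 0, 0], [0, 0, 0], -1],
    [[0, 0, 0], [0, 0, 0], -1],
    [[0, 0, 0], [0, 0, 0], -1],
    [[0, 0, 0], [0, 0, 0], -1],
  ],
)

```text
clock: 5.3
position: [0.5972, -0.0842, 0.0113]
ee_rot: [-1.789, 2.582, -0.001]
force: [-0.7, 1.0, 4.8]
width: 0.127
```

Request:
play_rows(
  rows=[
    [[0, 0, -0.04], [0, 0, 0], -1],
    [[0, 0, -0.1], [0, 0, 0], -1],
    [[0, 0, -0.18], [0, 0, 0], -1],
    [[0, 0, -0.24], [0, 0, 0], -1],
    [[0, 0, -0.24], [0, 0, 0], -1],
    [[0, 0, -0.24], [0, 0, 0], -1],
  ],
)

```text
clock: 5.9
position: [0.5967, -0.0843, 0.1309]
ee_rot: [-1.789, 2.582, -0.001]
force: [-1.0, -0.0, -2.0]
width: 0.13
```

```bash
cat >> h.py <<'E'
A=114.4
def cr(k,off=0):
    C=np.array([.5743,.2474]); a=np.radians(A); r=np.array([np.cos(a),np.sin(a)]); u=np.array([r[1],-r[0]])
    return C+(k-2)*.046*r+off*u
E
python3 - <<'E'
from h import *
st(); go([*cr(1),.12],-65.6)
E
```

```text
t 5.9 pos [ 0.5967 -0.0843  0.1309] yaw x -110.56 z [ 5.e-04 -2.e-04 -1.e+00] F [-1.   -0.04 -2.01] w 0.13 q [0.15, 0.51, -0.13, 1.74, 0.08, 0.9, -1.95]
shift [-0.5404, 0.2099, 0.0218] turn [-0.0005, -0.0002, -0.7493]
```

Request:
play_rows(
  rows=[
    [[-0.06, 0.023, 0.002], [0, 0, -0.083], -1],
    [[-0.12, 0.047, 0.005], [0, 0, -0.166], -1],
    [[-0.18, 0.07, 0.007], [0, 0, -0.25], -1],
    [[-0.24, 0.093, 0.01], [0, 0, -0.333], -1],
    [[-0.3, 0.117, 0.012], [0, 0, -0.416], -1],
    [[-0.36, 0.14, 0.015], [0, 0, -0.5], -1],
    [[-0.42, 0.163, 0.017], [0, 0, -0.58], -1],
    [[-0.48, 0.187, 0.02], [0, 0, -0.666], -1],
    [[-0.54, 0.21, 0.022], [0, 0, -0.749], -1],
    [[-0.54, 0.21, 0.022], [0, 0, -0.749], -1],
  ],
)

```text
clock: 6.9
position: [0.5907, 0.2116, 0.1177]
ee_rot: [-2.648, 1.689, 0.008]
force: [-0.5, 0.0, -2.1]
width: 0.126
```

Request:
play_rows(
  rows=[
    [[0, 0, 0], [0, 0, 0], -1],
    [[0, 0, 0], [0, 0, 0], -1],
    [[0, 0, 0], [0, 0, 0], -1],
    [[0, 0, 0], [0, 0, 0], -1],
    [[0, 0, 0], [0, 0, 0], -1],
  ],
)

```text
clock: 7.4
position: [0.5934, 0.2047, 0.1198]
ee_rot: [2.639, -1.703, 0.0]
force: [0.4, -0.2, -1.9]
width: 0.126
```

```bash
python3 - <<'E'
from h import *
import pickle
st(); go([*cr(1),.038],-65.6); c=eyes.get_calibration("wrist"); im,d=eyes.get_image("wrist"); cv2.imwrite("pics/w5.png",im[:,:,::-1]); pickle.dump((c,im,d),open("w5.pkl","wb"))
im,d=eyes.get_image("scene"); crop(im,250,60,460,240,3,"s2.png")
E
```

```text
t 7.4 pos [0.5934 0.2047 0.1198] yaw x -65.67 z [ 1.e-04 -3.e-04 -1.e+00] F [ 0.38 -0.2  -1.88] w 0.126 q [-0.18, 0.58, -0.35, 1.67, 0.24, 0.93, -1.77]
shift [-0.0016, -0.0006, 0.1637] turn [0.0001, -0.0003, -0.0012]
```

View pics/w5.png

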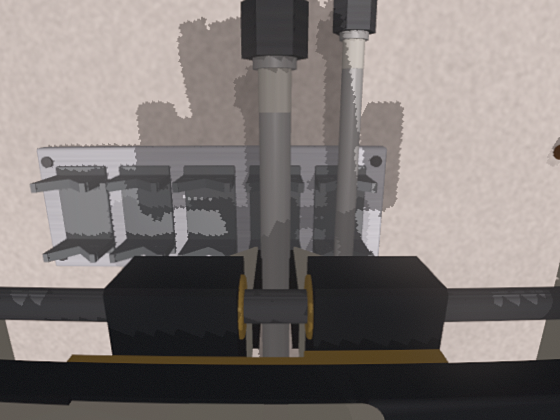

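View pics/s2.png

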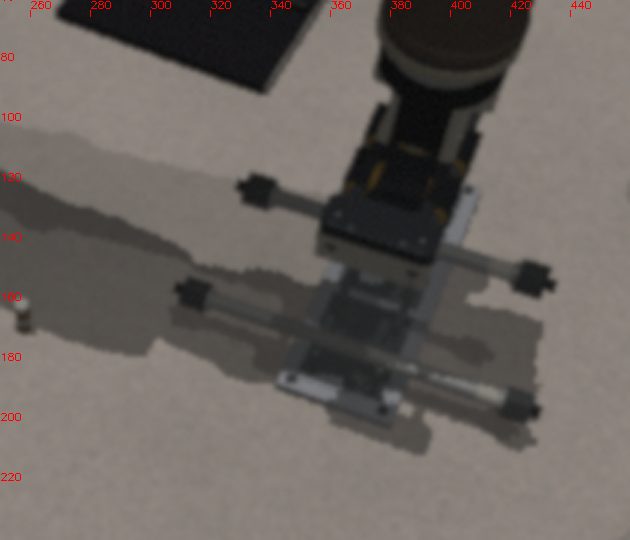

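```bash
python3 - <<'E'
from h import *
import pickle
c,im,d=pickle.load(open("w5.pkl","rb"))
a=np.radians(A); r=np.array([np.cos(a),np.sin(a)]); u=np.array([r[1],-r[0]])
p=ray(c,[(275,57),(275,200)],[.131,.126]); 
b=ray(c,[(47.5,162),(376,161)],.01)
M=cr(1)
for x in [*p,*b]: print(((x[:2]-M)@u).round(4),((x[:2]-M)@r).round(4))
E
```

```text
0.0899 -0.0006
0.0369 -0.0005
0.0359 0.163
0.0358 -0.0714
```

Request:
play_rows(
  rows=[
    [[-0.001, 0, 0.07], [0, 0, -0.001], -1],
    [[-0.002, 0, 0.12], [0, 0, -0.001], -1],
    [[-0.002, 0, 0.145], [0, 0, -0.001], -1],
    [[-0.002, 0, 0.152], [0, 0, -0.001], -1],
    [[-0.002, 0, 0.157], [0, 0, -0.001], -1],
    [[-0.002, 0, 0.16], [0, 0, -0.001], -1],
    [[-0.002, 0, 0.162], [0, 0, -0.001], -1],
    [[-0.002, 0, 0.162], [0, 0, -0.001], -1],
    [[-0.002, 0, 0.162], [0, 0, -0.001], -1],
  ],
)

```text
clock: 8.4
position: [0.5934, 0.2064, 0.0395]
ee_rot: [-2.64, 1.7, -0.001]
force: [0.8, 0.0, 0.7]
width: 0.126
```

```bash
python3 - <<'E'
from h import *
st(); im,d=eyes.get_image("scene"); crop(im,250,60,460,240,3,"s3.png"); st()
E
```

```text
t 8.4 pos [0.5934 0.2064 0.0395] yaw x -65.56 z [ 1.2e-03  3.0e-04 -1.0e+00] F [0.76 0.04 0.7 ] w 0.126 q [-0.21, 0.67, -0.32, 1.73, 0.28, 0.78, -1.81]
t 8.45 pos [0.5933 0.2065 0.0394] yaw x -65.56 z [ 1.1e-03  3.0e-04 -1.0e+00] F [-0.04  0.23  1.88] w 0.126 q [-0.21, 0.67, -0.32, 1.73, 0.28, 0.78, -1.81]
```

View pics/s3.png

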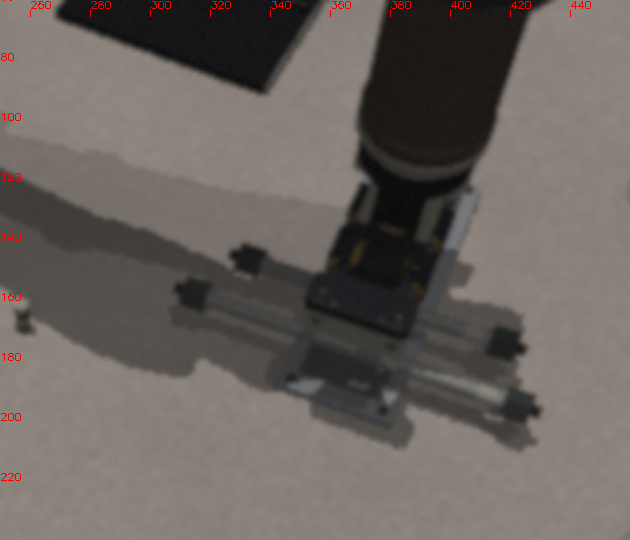

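Request:
play_rows(
  rows=[
    [[0, 0, 0.002], [0, 0, 0], -1],
    [[0, 0, 0.003], [0, 0, 0], -1],
    [[0, 0, 0.003], [0, 0, 0], -1],
  ],
)

```text
clock: 8.75
position: [0.5938, 0.206, 0.0386]
ee_rot: [-2.64, 1.701, -0.003]
force: [0.0, -3.1, 8.4]
width: 0.129
```

Seated (8 N up). Release gently and check while still around it.

Request:
play_rows(
  rows=[
    [[0, 0, 0], [0, 0, 0], -0.66],
    [[0, 0, 0], [0, 0, 0], -0.6],
    [[0, 0, 0], [0, 0, 0], -0.5],
    [[0, 0, 0], [0, 0, 0], -0.46],
    [[0, 0, 0], [0, 0, 0], -0.46],
  ],
)

```text
clock: 9.25
position: [0.5927, 0.2064, 0.0372]
ee_rot: [2.641, -1.7, -0.0]
force: [-0.5, -0.5, 0.5]
width: 0.266
```

Request:
play_rows(
  rows=[
    [[0, 0, -0.03], [0, 0, 0], -0.46],
    [[0, 0, -0.09], [0, 0, 0], -0.46],
    [[0, 0, -0.18], [0, 0, 0], -0.46],
    [[0, 0, -0.27], [0, 0, 0], -0.46],
    [[0, 0, -0.36], [0, 0, 0], -0.46],
    [[0, 0, -0.42], [0, 0, 0], -0.46],
    [[0, 0, -0.42], [0, 0, 0], -0.46],
    [[0, 0, -0.42], [0, 0, 0], -0.46],
  ],
)

```text
clock: 10.05
position: [0.5929, 0.2065, 0.2488]
ee_rot: [-2.64, 1.7, -0.002]
force: [-0.5, -0.3, -0.7]
width: 0.267
```

```bash
python3 - <<'E'
from h import *
import pickle
st(); c=eyes.get_calibration("wrist"); im,d=eyes.get_image("wrist"); cv2.imwrite("pics/w6.png",im[:,:,::-1]); pickle.dump((c,im,d),open("w6.pkl","wb"))
E
```

```text
t 10.05 pos [0.5929 0.2065 0.2488] yaw x -65.55 z [ 1.9e-03  6.0e-04 -1.0e+00] F [-0.53 -0.3  -0.7 ] w 0.267 q [-0.17, 0.46, -0.38, 1.52, 0.18, 1.19, -1.72]
```

View pics/w6.png

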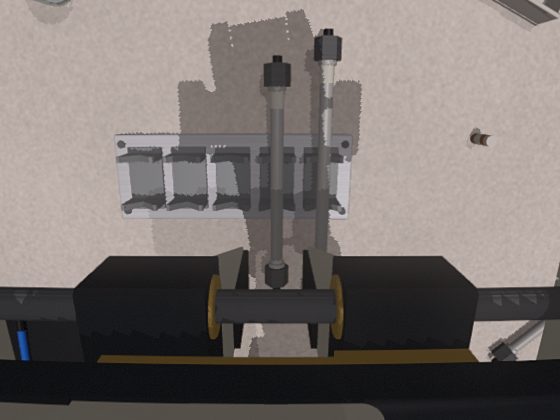

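```bash
python3 - <<'E'
from h import *
import pickle
c,im,d=pickle.load(open("w6.pkl","rb"))
crop(im,110,45,360,300,3,"c10.png")
E
```

```text
(no output)
```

View pics/c10.png

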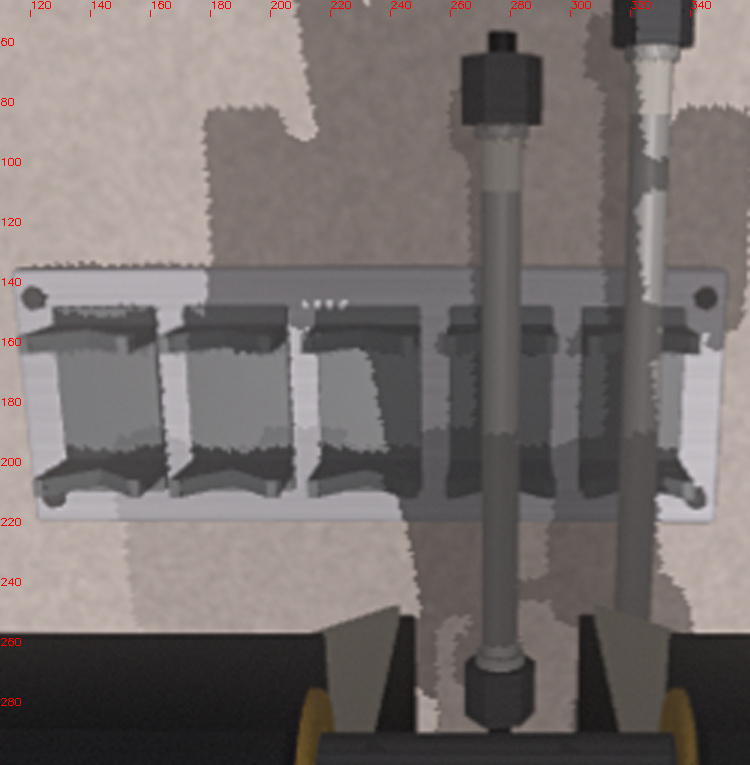

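```bash
python3 - <<'E'
from h import *
import pickle
c,im,d=pickle.load(open("w6.pkl","rb"))
o=np.array([110,45])
a=np.radians(A); r=np.array([np.cos(a),np.sin(a)]); u=np.array([r[1],-r[0]])
b=ray(c,np.array([(33,298),(706,298),(696,497),(54,497)])/3+o,.01); C=b.mean(0)[:2]; print("C",C, np.linalg.norm(b-np.roll(b,-1,0),axis=1)); e=b[0]+b[3]-b[1]-b[2]; print(np.degrees(np.arctan2(e[1],e[0])))
M=C-.046*r
for uv,z in [((503,31),.039),((502,125),.049),((499,655),.049),((500,728),.038)]:
  p=ray(c,np.array([uv])/3+o,z)[0]; print(uv,((p[:2]-M)@u).round(4),((p[:2]-M)@r).round(4))
E
```

```text
C [0.57394087 0.24722219] [0.23458084 0.07164141 0.23444566 0.0722571 ]
114.4300279258668
(503, 31) 0.1191 -0.0005
(502, 125) 0.0911 -0.0003
(499, 655) -0.0807 0.0003
(500, 728) -0.1139 -0.0002
```

```bash
python3 - <<'E'
from h import *
go([.519,-.247,.13],-116,9)
E
```

```text
shift [0.7642, 0.5087, 0.235] turn [-0.0658, 0.1399, 0.8391]
```

Request:
play_rows(
  rows=[
    [[0.09, 0.06, 0.028], [-0.008, 0.016, 0.1], -0.4],
    [[0.18, 0.12, 0.055], [-0.016, 0.033, 0.2], -0.4],
    [[0.27, 0.18, 0.083], [-0.023, 0.049, 0.296], -0.4],
    [[0.36, 0.24, 0.11], [-0.031, 0.066, 0.395], -0.4],
    [[0.45, 0.3, 0.138], [-0.039, 0.082, 0.494], -0.4],
    [[0.54, 0.36, 0.166], [-0.046, 0.099, 0.593], -0.4],
    [[0.63, 0.42, 0.194], [-0.054, 0.115, 0.69], -0.4],
    [[0.72, 0.48, 0.221], [-0.062, 0.132, 0.79], -0.4],
    [[0.764, 0.509, 0.235], [-0.066, 0.14, 0.839], -0.4],
    [[0.764, 0.509, 0.235], [-0.066, 0.14, 0.839], -0.4],
  ],
)

```text
clock: 11.1
position: [0.5159, -0.2512, 0.1275]
ee_rot: [1.582, -2.55, 0.122]
force: [-0.3, 1.0, 0.3]
width: 0.3
```

Request:
play_rows(
  rows=[
    [[0, 0, 0], [0, 0, 0], -0.4],
    [[0, 0, 0], [0, 0, 0], -0.4],
    [[0, 0, 0], [0, 0, 0], -0.4],
    [[0, 0, 0], [0, 0, 0], -0.4],
    [[0, 0, 0], [0, 0, 0], -0.4],
  ],
)

```text
clock: 11.6
position: [0.5197, -0.2456, 0.13]
ee_rot: [1.596, -2.548, 0.125]
force: [0.7, -0.8, 0.4]
width: 0.303
```

```bash
python3 - <<'E'
from h import *
import pickle
st(); c=eyes.get_calibration("wrist"); im,d=eyes.get_image("wrist"); cv2.imwrite("pics/w7.png",im[:,:,::-1]); pickle.dump((c,im,d),open("w7.pkl","wb"))
E
```

```text
t 11.6 pos [ 0.5197 -0.2456  0.13  ] yaw x -115.9 z [-0.068  -0.1403 -0.9878] F [ 0.66 -0.76  0.36] w 0.303 q [0.27, 0.47, -0.03, 1.81, 0.21, 0.9, -1.91]
```

View pics/w7.png

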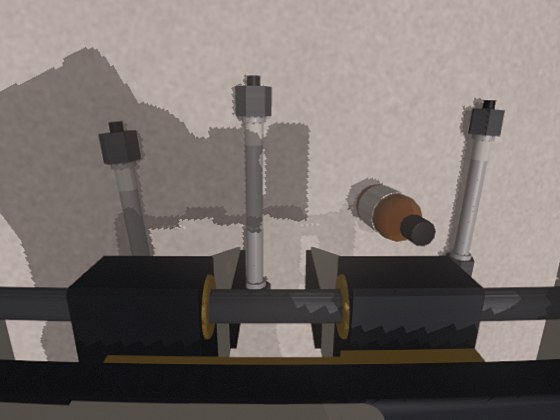

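```bash
python3 - <<'E'
from h import *
import pickle
c,im,d=pickle.load(open("w7.pkl","rb"))
p=ray(c,[(253,75),(254,180),(422,230)],[.012,.011,.078])
a=np.radians(-26); u=np.array([np.cos(a),np.sin(a)])
ce=p[0,:2]-.092*u; print(p.round(4),"centre",ce, "tube dir",np.degrees(np.arctan2(*(p[0]-p[1])[[1,0]])))
X=np.array([.5191,-.2474,.011]); z=np.array([-.068,-.1403,-.9878])
T=X-.0035*z; print(T); go(T,-116,9,[T+[0,0,.05]])
E
```

```text
[[ 0.6026 -0.2886  0.012 ]
 [ 0.5369 -0.2565  0.011 ]
 [ 0.4751 -0.335   0.078 ]] centre [ 0.51987796 -0.24826612] tube dir -26.04939029117435
[ 0.519338   -0.24690895  0.0144573 ]
shift [-0.0184, -0.0004, 0.1298] turn [-0.0003, 0.0004, 0.0013]
shift [-0.034, -0.0004, 0.2286] turn [-0.0003, 0.0004, 0.0013]
```

Request:
play_rows(
  rows=[
    [[-0.011, 0, 0.08], [0, 0, 0.001], -0.4],
    [[-0.018, 0, 0.13], [0, 0, 0.001], -0.4],
    [[-0.027, 0, 0.19], [0, 0, 0.001], -0.4],
    [[-0.032, 0, 0.219], [0, 0, 0.001], -0.4],
    [[-0.034, 0, 0.229], [0, 0, 0.001], -0.4],
    [[-0.034, 0, 0.229], [0, 0, 0.001], -0.4],
    [[-0.034, 0, 0.229], [0, 0, 0.001], -0.4],
  ],
)

```text
clock: 12.35
position: [0.5196, -0.2479, 0.0152]
ee_rot: [1.592, -2.551, 0.127]
force: [0.5, -0.4, 0.5]
width: 0.301
```

Request:
play_rows(
  newtons=30,
  rows=[
    [[0, 0, 0], [0, 0, 0], -1],
    [[0, 0, 0], [0, 0, 0], -1],
    [[0, 0, 0], [0, 0, 0], -1],
    [[0, 0, 0], [0, 0, 0], -1],
    [[0, 0, 0], [0, 0, 0], -1],
  ],
)

```text
clock: 12.85
position: [0.5192, -0.2479, 0.0149]
ee_rot: [1.592, -2.551, 0.127]
force: [-1.4, 0.5, 8.1]
width: 0.128
```

```bash
python3 - <<'E'
from h import *
st(); s=arm.observe(); p=np.array(s["position"]); go(p+[0,0,.1],-116,9,[p+[0,0,.02]]) 
E
```

```text
t 12.85 pos [ 0.5192 -0.2479  0.0149] yaw x -116.08 z [-0.0674 -0.1409 -0.9877] F [-1.39  0.48  8.13] w 0.128 q [0.26, 0.63, -0.0, 1.9, 0.26, 0.66, -1.98]
shift [0.0062, -0.0001, -0.0395] turn [-0.0011, 0.0003, -0.0013]
shift [0.0312, -0.0003, -0.1975] turn [-0.0011, 0.0003, -0.0013]
```

Request:
play_rows(
  rows=[
    [[0.006, 0, -0.04], [0, 0, 0], -1],
    [[0.016, 0, -0.1], [0, 0, 0], -1],
    [[0.028, 0, -0.18], [0, 0, 0], -1],
    [[0.038, 0, -0.24], [0, 0, 0], -1],
    [[0.038, 0, -0.24], [0, 0, 0], -1],
    [[0.038, 0, -0.24], [0, 0, 0], -1],
  ],
)

```text
clock: 13.45
position: [0.5188, -0.2478, 0.1359]
ee_rot: [1.592, -2.551, 0.126]
force: [-0.4, -1.2, -2.2]
width: 0.127
```

```bash
python3 - <<'E'
from h import *
st(); go([*cr(2,-.001),.13],-65.6)
E
```

```text
t 13.45 pos [ 0.5188 -0.2478  0.1359] yaw x -116.08 z [-0.0676 -0.1407 -0.9877] F [-0.41 -1.19 -2.18] w 0.127 q [0.28, 0.46, -0.03, 1.81, 0.21, 0.91, -1.91]
shift [-0.9272, 0.3367, -0.1349] turn [0.0649, -0.1403, -0.8395]
```

Request:
play_rows(
  rows=[
    [[-0.08, 0.029, -0.012], [0.006, -0.012, -0.07], -1],
    [[-0.17, 0.062, -0.025], [0.012, -0.026, -0.154], -1],
    [[-0.26, 0.094, -0.038], [0.018, -0.039, -0.235], -1],
    [[-0.35, 0.127, -0.051], [0.025, -0.053, -0.317], -1],
    [[-0.44, 0.16, -0.064], [0.031, -0.067, -0.4], -1],
    [[-0.53, 0.192, -0.077], [0.037, -0.08, -0.48], -1],
    [[-0.62, 0.225, -0.09], [0.043, -0.094, -0.56], -1],
    [[-0.71, 0.258, -0.103], [0.05, -0.107, -0.643], -1],
    [[-0.83, 0.301, -0.12], [0.058, -0.126, -0.75], -1],
    [[-0.927, 0.337, -0.135], [0.065, -0.14, -0.84], -1],
  ],
)

```text
clock: 14.45
position: [0.5702, 0.2318, 0.1278]
ee_rot: [2.643, -1.694, -0.005]
force: [0.1, -0.0, -2.2]
width: 0.127
```

Request:
play_rows(
  rows=[
    [[0, 0, 0], [0, 0, 0], -1],
    [[0, 0, 0], [0, 0, 0], -1],
    [[0, 0, 0], [0, 0, 0], -1],
    [[0, 0, 0], [0, 0, 0], -1],
    [[0, 0, 0], [0, 0, 0], -1],
    [[0, 0, 0], [0, 0, 0], -1],
  ],
)

```text
clock: 15.05
position: [0.5715, 0.2297, 0.1299]
ee_rot: [2.64, -1.702, -0.001]
force: [0.1, 0.3, -2.1]
width: 0.125
```

```bash
python3 - <<'E'
from h import *
import pickle
st(); go([*cr(2,-.001),.0435],-65.6); c=eyes.get_calibration("wrist"); im,d=eyes.get_image("wrist"); cv2.imwrite("pics/w8.png",im[:,:,::-1]); pickle.dump((c,im,d),open("w8.pkl","wb"))
E
```

```text
t 15.05 pos [0.5715 0.2297 0.1299] yaw x -65.63 z [-8.e-04 -4.e-04 -1.e+00] F [ 0.15  0.29 -2.14] w 0.125 q [-0.21, 0.55, -0.38, 1.69, 0.24, 0.94, -1.83]
shift [-0.0301, -0.0178, 0.1728] turn [0.0009, -0.0, -0.0006]
```

View pics/w8.png

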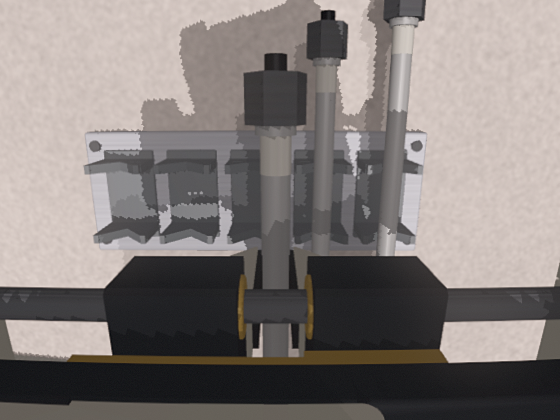

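```bash
python3 - <<'E'
from h import *
import pickle
c,im,d=pickle.load(open("w8.pkl","rb"))
a=np.radians(A); r=np.array([np.cos(a),np.sin(a)]); u=np.array([r[1],-r[0]])
M=np.array([.5715,.2297])
for uv,z in [((275,124),.1265+.0125),((276,54),.1265+.003),((275,200),.133)]:
  p=ray(c,[uv],z)[0]; print(((p[:2]-M)@u).round(4),((p[:2]-M)@r).round(4))
b=ray(c,[(95,146),(417.5,146)],.01)
for x in b: print(((x[:2]-cr(2))@u).round(4),((x[:2]-cr(2))@r).round(4))
E
```

```text
0.067 0.0002
0.0926 -0.0001
0.0364 0.0003
0.036 0.1172
0.0358 -0.118
```

Request:
play_rows(
  rows=[
    [[-0.03, -0.018, 0.02], [0.001, 0, -0.001], -1],
    [[-0.03, -0.018, 0.06], [0.001, 0, -0.001], -1],
    [[-0.03, -0.018, 0.11], [0.001, 0, -0.001], -1],
    [[-0.03, -0.018, 0.145], [0.001, 0, -0.001], -1],
    [[-0.03, -0.018, 0.16], [0.001, 0, -0.001], -1],
    [[-0.03, -0.018, 0.165], [0.001, 0, -0.001], -1],
    [[-0.03, -0.018, 0.169], [0.001, 0, -0.001], -1],
    [[-0.03, -0.018, 0.172], [0.001, 0, -0.001], -1],
    [[-0.03, -0.018, 0.172], [0.001, 0, -0.001], -1],
  ],
)

```text
clock: 16.0
position: [0.5736, 0.2481, 0.0444]
ee_rot: [-2.641, 1.699, -0.001]
force: [-1.2, 0.3, -1.5]
width: 0.126
```

Request:
play_rows(
  rows=[
    [[0, 0, 0.001], [0, 0, 0], -1],
    [[0, 0, 0.002], [0, 0, 0], -1],
    [[0, 0, 0.002], [0, 0, 0], -1],
  ],
)

```text
clock: 16.3
position: [0.5734, 0.2479, 0.0431]
ee_rot: [-2.642, 1.699, -0.0]
force: [0.3, 0.4, -1.1]
width: 0.128
```

Not yet touching; lower on in small steps.

Request:
play_rows(
  rows=[
    [[0, 0, 0.001], [0, 0, 0], -1],
    [[0, 0, 0.002], [0, 0, 0], -1],
    [[0, 0, 0.002], [0, 0, 0], -1],
  ],
)

```text
clock: 16.6
position: [0.5737, 0.2477, 0.0424]
ee_rot: [-2.641, 1.7, -0.001]
force: [-0.8, -1.0, 4.5]
width: 0.131
```

Request:
play_rows(
  rows=[
    [[0, 0, 0.001], [0, 0, 0], -1],
    [[0, 0, 0.002], [0, 0, 0], -1],
    [[0, 0, 0.002], [0, 0, 0], -1],
  ],
)

```text
clock: 16.9
position: [0.574, 0.2475, 0.042]
ee_rot: [-2.641, 1.7, -0.002]
force: [-1.2, -4.1, 10.3]
width: 0.129
```

Request:
play_rows(
  rows=[
    [[0, 0, 0], [0, 0, 0], -0.66],
    [[0, 0, 0], [0, 0, 0], -0.6],
    [[0, 0, 0], [0, 0, 0], -0.5],
    [[0, 0, 0], [0, 0, 0], -0.46],
    [[0, 0, 0], [0, 0, 0], -0.46],
  ],
)

```text
clock: 17.4
position: [0.5731, 0.248, 0.0407]
ee_rot: [-2.642, 1.699, 0.001]
force: [0.5, 0.4, 0.2]
width: 0.27
```

Request:
play_rows(
  rows=[
    [[0, 0, -0.03], [0, 0, 0], -0.46],
    [[0, 0, -0.09], [0, 0, 0], -0.46],
    [[0, 0, -0.18], [0, 0, 0], -0.46],
    [[0, 0, -0.27], [0, 0, 0], -0.46],
    [[0, 0, -0.36], [0, 0, 0], -0.46],
    [[0, 0, -0.42], [0, 0, 0], -0.46],
    [[0, 0, -0.42], [0, 0, 0], -0.46],
    [[0, 0, -0.42], [0, 0, 0], -0.46],
  ],
)

```text
clock: 18.2
position: [0.5734, 0.248, 0.2523]
ee_rot: [-2.641, 1.698, -0.002]
force: [-0.1, -0.0, -0.1]
width: 0.274
```

```bash
python3 - <<'E'
from h import *
import pickle
st(); c=eyes.get_calibration("wrist"); im,d=eyes.get_image("wrist"); crop(im,110,20,370,300,3,"w9.png"); pickle.dump((c,im,d),open("w9.pkl","wb"))
go([.40,-.33,.25],-118.7,-9); go([.4387,-.4103,.13],-118.7,-9)
E
```

```text
t 18.2 pos [0.5734 0.248  0.2523] yaw x -65.49 z [ 0.0019  0.0012 -1.    ] F [-0.05 -0.03 -0.11] w 0.274 q [-0.22, 0.46, -0.4, 1.52, 0.19, 1.2, -1.8]
shift [0.9077, 0.7938, 0.0019] turn [0.0699, -0.139, 0.885]
shift [1.086, 0.79, 0.2418] turn [0.0699, -0.139, 0.885]
```

View pics/w9.png

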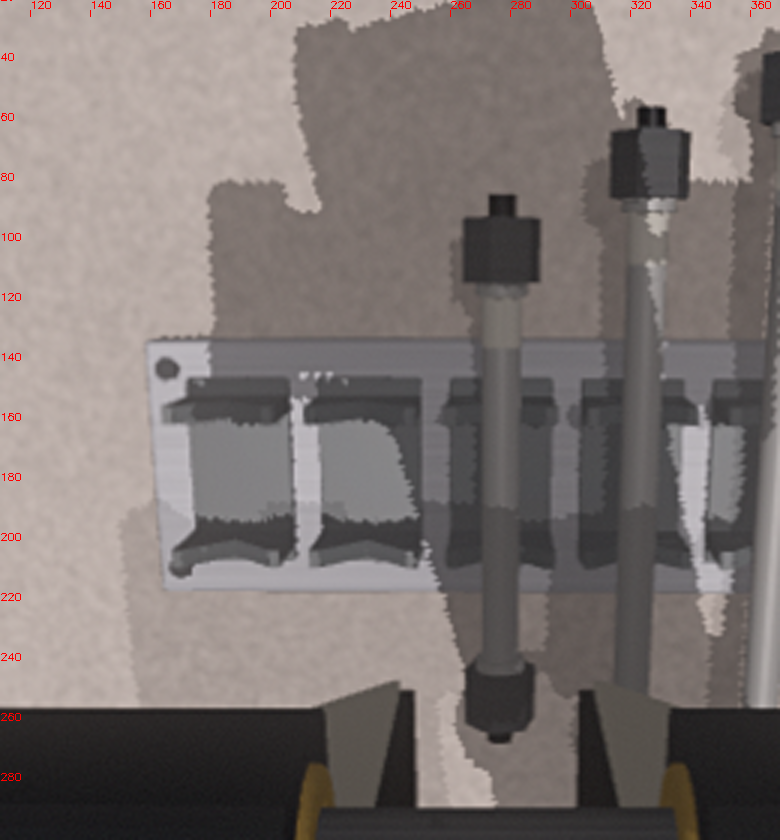

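```bash
python3 - <<'E'
from h import *
import pickle
c,im,d=pickle.load(open("w9.pkl","rb"))
o=np.array([110,20]); a=np.radians(A); r=np.array([np.cos(a),np.sin(a)]); u=np.array([r[1],-r[0]])
for uv,z in [((502,194),.039),((500,742),.037),((167,369),.01),((179,568),.01)]:
  p=ray(c,np.array([uv])/3+o,z)[0]; print(uv,((p[:2]-cr(2))@u).round(4),((p[:2]-cr(2))@r).round(4))
E
```

```text
(502, 194) 0.0925 -0.0002
(500, 742) -0.0932 -0.0002
(167, 369) 0.0357 0.1169
(179, 568) -0.0367 0.1178
```

Request:
play_rows(
  rows=[
    [[0.05, 0.04, 0], [0.004, -0.008, 0.05], -0.4],
    [[0.13, 0.1, 0], [0.01, -0.018, 0.11], -0.4],
    [[0.21, 0.16, 0], [0.014, -0.028, 0.18], -0.4],
    [[0.29, 0.22, 0], [0.02, -0.038, 0.25], -0.4],
    [[0.37, 0.28, 0], [0.025, -0.048, 0.31], -0.4],
    [[0.45, 0.34, 0], [0.03, -0.06, 0.38], -0.4],
    [[0.53, 0.41, 0], [0.036, -0.07, 0.45], -0.4],
    [[0.61, 0.47, 0], [0.042, -0.08, 0.52], -0.4],
    [[0.69, 0.53, 0], [0.048, -0.09, 0.59], -0.4],
    [[0.77, 0.6, 0], [0.054, -0.1, 0.66], -0.4],
  ],
)

```text
clock: 19.25
position: [0.4603, -0.2225, 0.2496]
ee_rot: [-1.843, 2.416, 0.089]
force: [0.9, 0.3, 0.4]
width: 0.299
```

```bash
python3 - <<'E'
from h import *
st(); go([.4387,-.4103,.13],-118.7,-9)
E
```

```text
t 19.25 pos [ 0.4603 -0.2225  0.2496] yaw x -105.27 z [ 0.0454  0.1082 -0.9931] F [0.93 0.28 0.37] w 0.299 q [0.53, 0.25, -0.13, 1.81, -0.1, 1.08, -1.38]
shift [0.399, -0.0543, 0.195] turn [0.016, -0.0368, 0.2221]
```

Request:
play_rows(
  rows=[
    [[0.08, -0.011, 0.04], [0.003, -0.007, 0.044], -0.4],
    [[0.16, -0.022, 0.08], [0.006, -0.014, 0.09], -0.4],
    [[0.24, -0.033, 0.12], [0.01, -0.022, 0.133], -0.4],
    [[0.32, -0.044, 0.16], [0.013, -0.03, 0.178], -0.4],
    [[0.38, -0.052, 0.195], [0.016, -0.037, 0.222], -0.4],
    [[0.38, -0.052, 0.195], [0.016, -0.037, 0.222], -0.4],
    [[0.38, -0.052, 0.195], [0.016, -0.037, 0.222], -0.4],
    [[0.38, -0.052, 0.195], [0.016, -0.037, 0.222], -0.4],
    [[0.38, -0.052, 0.195], [0.016, -0.037, 0.222], -0.4],
    [[0.38, -0.052, 0.195], [0.016, -0.037, 0.222], -0.4],
  ],
)

```text
clock: 20.25
position: [0.4429, -0.3987, 0.1332]
ee_rot: [-1.537, 2.58, 0.117]
force: [-0.5, 0.8, 0.1]
width: 0.297
```

```bash
python3 - <<'E'
from h import *
import pickle
st(); c=eyes.get_calibration("wrist"); im,d=eyes.get_image("wrist"); cv2.imwrite("pics/w10.png",im[:,:,::-1]); pickle.dump((c,im,d),open("w10.pkl","wb"))
E
```

```text
t 20.25 pos [ 0.4429 -0.3987  0.1332] yaw x -118.4 z [ 0.0772  0.136  -0.9877] F [-0.54  0.76  0.07] w 0.297 q [0.76, 0.51, -0.03, 1.73, -0.17, 0.94, -1.23]
```

View pics/w10.png

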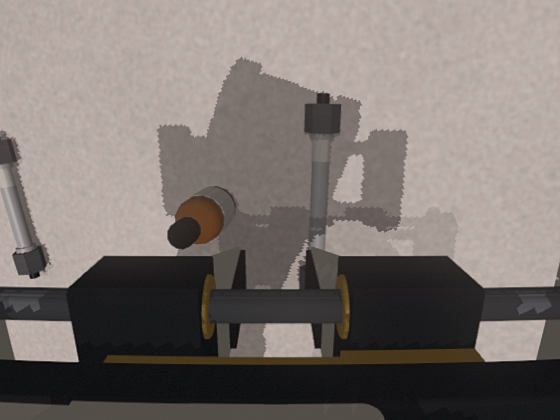

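```bash
python3 - <<'E'
from h import *
import pickle
c,im,d=pickle.load(open("w10.pkl","rb"))
p=ray(c,[(323,93),(319,200),(181,234)],[.012,.011,.078])
a=np.radians(-28.7); u=np.array([np.cos(a),np.sin(a)])
print(p.round(4),"centre",p[0,:2]-.0795*u, "tube dir",np.degrees(np.arctan2(*(p[0]-p[1])[[1,0]])))
X=np.array([.4387,-.4103,.011]); z=np.array([.0751,.1372,-.9877])
T=X-.0035*z; print(T); go(T,-118.7,-9,[T+[0,0,.118],T+[0,0,.05]])
E
```

```text
[[ 0.5085 -0.4495  0.012 ]
 [ 0.4414 -0.4126  0.011 ]
 [ 0.4728 -0.3374  0.078 ]] centre [ 0.43878858 -0.41128845] tube dir -28.794639664711095
[ 0.43843715 -0.4107802   0.01445695]
shift [0.0251, -0.0037, -0.0027] turn [-0.0023, -0.0002, 0.0046]
shift [0.0463, -0.0032, 0.1316] turn [-0.0023, -0.0002, 0.0046]
shift [0.062, -0.0029, 0.2304] turn [-0.0023, -0.0002, 0.0046]
```

Request:
play_rows(
  rows=[
    [[0.025, -0.004, 0], [-0.002, 0, 0.005], -0.4],
    [[0.035, -0.004, 0.06], [-0.002, 0, 0.005], -0.4],
    [[0.046, -0.003, 0.13], [-0.002, 0, 0.005], -0.4],
    [[0.055, -0.003, 0.19], [-0.002, 0, 0.005], -0.4],
    [[0.06, -0.003, 0.218], [-0.002, 0, 0.005], -0.4],
    [[0.062, -0.003, 0.226], [-0.002, 0, 0.005], -0.4],
    [[0.062, -0.003, 0.23], [-0.002, 0, 0.005], -0.4],
    [[0.062, -0.003, 0.23], [-0.002, 0, 0.005], -0.4],
    [[0.062, -0.003, 0.23], [-0.002, 0, 0.005], -0.4],
  ],
)

```text
clock: 21.2
position: [0.4385, -0.4122, 0.0153]
ee_rot: [-1.529, 2.586, 0.118]
force: [0.7, 0.6, 0.1]
width: 0.301
```

Request:
play_rows(
  newtons=30,
  rows=[
    [[0, 0, 0], [0, 0, 0], -1],
    [[0, 0, 0], [0, 0, 0], -1],
    [[0, 0, 0], [0, 0, 0], -1],
    [[0, 0, 0], [0, 0, 0], -1],
    [[0, 0, 0], [0, 0, 0], -1],
  ],
)

```text
clock: 21.7
position: [0.4379, -0.4117, 0.0144]
ee_rot: [-1.529, 2.586, 0.12]
force: [-0.6, 1.0, 5.7]
width: 0.129
```

Request:
play_rows(
  rows=[
    [[-0.006, 0, -0.04], [0, 0, 0], -1],
    [[-0.016, 0, -0.1], [0, 0, 0], -1],
    [[-0.028, 0, -0.18], [0, 0, 0], -1],
    [[-0.044, 0, -0.28], [0, 0, 0], -1],
    [[-0.06, 0, -0.37], [0, 0, 0], -1],
    [[-0.06, 0, -0.37], [0, 0, 0], -1],
    [[-0.06, 0, -0.37], [0, 0, 0], -1],
  ],
)

```text
clock: 22.4
position: [0.4384, -0.4111, 0.2021]
ee_rot: [-1.53, 2.586, 0.119]
force: [0.5, 0.7, -2.9]
width: 0.131
```

```bash
python3 - <<'E'
from h import *
st(); go([*cr(3,-.0005),.16],-65.6)
E
```

```text
t 22.4 pos [ 0.4384 -0.4111  0.2021] yaw x -118.79 z [ 0.0758  0.136  -0.9878] F [ 0.51  0.72 -2.94] w 0.131 q [0.76, 0.45, -0.01, 1.64, -0.17, 1.09, -1.24]
shift [-1.3099, 0.4705, 0.2911] turn [-0.0702, 0.1379, -0.8846]
```

Request:
play_rows(
  rows=[
    [[-0.05, 0.018, 0.011], [-0.003, 0.005, -0.034], -1],
    [[-0.13, 0.047, 0.029], [-0.007, 0.014, -0.088], -1],
    [[-0.21, 0.075, 0.047], [-0.011, 0.022, -0.142], -1],
    [[-0.29, 0.104, 0.064], [-0.016, 0.031, -0.196], -1],
    [[-0.37, 0.133, 0.082], [-0.02, 0.039, -0.25], -1],
    [[-0.45, 0.162, 0.1], [-0.024, 0.047, -0.304], -1],
    [[-0.53, 0.19, 0.118], [-0.028, 0.056, -0.358], -1],
    [[-0.61, 0.219, 0.135], [-0.033, 0.064, -0.412], -1],
    [[-0.69, 0.248, 0.153], [-0.037, 0.073, -0.466], -1],
    [[-0.77, 0.277, 0.171], [-0.041, 0.081, -0.52], -1],
  ],
)

```text
clock: 23.4
position: [0.505, 0.0024, 0.1751]
ee_rot: [-2.232, 2.132, 0.058]
force: [1.0, 0.2, -2.3]
width: 0.122
```

```bash
python3 - <<'E'
from h import *
st(); go([*cr(3,-.0005),.15],-65.6)
E
```

```text
t 23.4 pos [0.505  0.0024 0.1751] yaw x -87.34 z [ 0.0107  0.0656 -0.9978] F [ 0.99  0.18 -2.33] w 0.122 q [0.15, 0.32, -0.27, 1.93, 0.02, 0.89, -1.64]
shift [-0.5636, -0.1249, 0.0888] turn [-0.0248, 0.0589, -0.3627]
```

Request:
play_rows(
  rows=[
    [[-0.08, -0.018, 0.012], [-0.003, 0.008, -0.05], -1],
    [[-0.16, -0.036, 0.024], [-0.007, 0.017, -0.1], -1],
    [[-0.24, -0.053, 0.036], [-0.01, 0.025, -0.155], -1],
    [[-0.32, -0.071, 0.048], [-0.014, 0.033, -0.21], -1],
    [[-0.4, -0.089, 0.06], [-0.017, 0.042, -0.26], -1],
    [[-0.48, -0.106, 0.075], [-0.021, 0.05, -0.31], -1],
    [[-0.54, -0.12, 0.088], [-0.025, 0.059, -0.36], -1],
    [[-0.54, -0.12, 0.088], [-0.025, 0.059, -0.36], -1],
    [[-0.54, -0.12, 0.088], [-0.025, 0.059, -0.36], -1],
    [[-0.54, -0.12, 0.088], [-0.025, 0.059, -0.36], -1],
  ],
)

```text
clock: 24.4
position: [0.5546, 0.2736, 0.1505]
ee_rot: [2.634, -1.71, 0.003]
force: [-0.2, 0.0, -2.0]
width: 0.127
```

```bash
python3 - <<'E'
from h import *
st(); go([*cr(3,-.0005),.13],-65.6)
E
```

```text
t 24.4 pos [0.5546 0.2736 0.1505] yaw x -65.99 z [ 0.0011 -0.0018 -1.    ] F [-0.19  0.03 -1.96] w 0.127 q [-0.31, 0.53, -0.35, 1.67, 0.21, 0.98, -1.88]
shift [-0.0282, -0.013, 0.0409] turn [-0.0002, -0.002, -0.0064]
```

Request:
play_rows(
  rows=[
    [[-0.028, -0.013, 0.041], [0, -0.002, -0.006], -1],
    [[-0.028, -0.013, 0.041], [0, -0.002, -0.006], -1],
    [[-0.028, -0.013, 0.041], [0, -0.002, -0.006], -1],
    [[-0.028, -0.013, 0.041], [0, -0.002, -0.006], -1],
    [[-0.028, -0.013, 0.041], [0, -0.002, -0.006], -1],
  ],
)

```text
clock: 24.9
position: [0.556, 0.2901, 0.1322]
ee_rot: [-2.637, 1.7, -0.003]
force: [-0.6, 0.3, -0.8]
width: 0.131
```

```bash
python3 - <<'E'
from h import *
import pickle
st(); go([*cr(3,-.0005),.0435],-65.6); c=eyes.get_calibration("wrist"); im,d=eyes.get_image("wrist"); cv2.imwrite("pics/w11.png",im[:,:,::-1]); pickle.dump((c,im,d,arm.observe()["position"]),open("w11.pkl","wb"))
E
```

```text
t 24.9 pos [0.556  0.2901 0.1322] yaw x -65.61 z [ 0.0035  0.0021 -1.    ] F [-0.62  0.28 -0.77] w 0.131 q [-0.33, 0.56, -0.35, 1.67, 0.22, 0.95, -1.91]
shift [0.0009, 0.0037, 0.1774] turn [-0.0039, 0.0004, -0.0002]
```

View pics/w11.png

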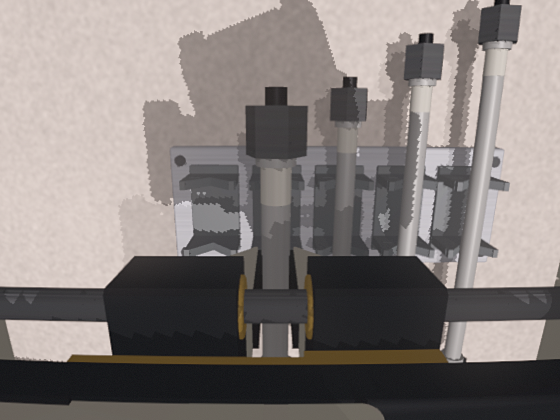

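```bash
python3 - <<'E'
from h import *
import pickle
c,im,d,P=pickle.load(open("w11.pkl","rb"))
a=np.radians(A); r=np.array([np.cos(a),np.sin(a)]); u=np.array([r[1],-r[0]])
for uv,z in [((276,158),.1285+.0125),((276,87),.1285+.003)]:
  p=ray(c,[uv],z)[0]; print(((p[:2]-P[:2])@u).round(4),((p[:2]-P[:2])@r).round(4), "exp .0525,.0795")
for x in ray(c,[(180,160.5),(496,161)],.01): print(((x[:2]-cr(3))@u).round(4),((x[:2]-cr(3))@r).round(4),"exp .036, .071,-.163")
E
```

```text
0.0542 -0.0003 exp .0525,.0795
0.0806 -0.0003 exp .0525,.0795
0.0361 0.0711 exp .036, .071,-.163
0.0365 -0.1646 exp .036, .071,-.163
```

Request:
play_rows(
  rows=[
    [[0, 0.002, 0.05], [-0.004, 0, 0], -1],
    [[0.001, 0.004, 0.11], [-0.004, 0, 0], -1],
    [[0.001, 0.004, 0.15], [-0.004, 0, 0], -1],
    [[0.001, 0.004, 0.165], [-0.004, 0, 0], -1],
    [[0.001, 0.004, 0.17], [-0.004, 0, 0], -1],
    [[0.001, 0.004, 0.174], [-0.004, 0, 0], -1],
    [[0.001, 0.004, 0.177], [-0.004, 0, 0], -1],
    [[0.001, 0.004, 0.177], [-0.004, 0, 0], -1],
    [[0.001, 0.004, 0.177], [-0.004, 0, 0], -1],
  ],
)

```text
clock: 25.85
position: [0.5544, 0.29, 0.0435]
ee_rot: [-2.641, 1.7, 0.001]
force: [0.6, 0.2, -0.8]
width: 0.124
```

Request:
play_rows(
  rows=[
    [[0, 0, 0.001], [0, 0, 0], -1],
    [[0, 0, 0.002], [0, 0, 0], -1],
    [[0, 0, 0.002], [0, 0, 0], -1],
  ],
)

```text
clock: 26.15
position: [0.5544, 0.2897, 0.0424]
ee_rot: [-2.641, 1.701, 0.001]
force: [0.2, -1.5, 3.9]
width: 0.129
```

Request:
play_rows(
  rows=[
    [[0, 0, 0.001], [0, 0, 0], -1],
    [[0, 0, 0.002], [0, 0, 0], -1],
    [[0, 0, 0.002], [0, 0, 0], -1],
  ],
)

```text
clock: 26.45
position: [0.5547, 0.2895, 0.0419]
ee_rot: [-2.641, 1.701, 0.0]
force: [-2.2, -2.2, 9.2]
width: 0.128
```

Request:
play_rows(
  rows=[
    [[0, 0, 0], [0, 0, 0], -0.66],
    [[0, 0, 0], [0, 0, 0], -0.6],
    [[0, 0, 0], [0, 0, 0], -0.5],
    [[0, 0, 0], [0, 0, 0], -0.46],
    [[0, 0, 0], [0, 0, 0], -0.46],
  ],
)

```text
clock: 26.95
position: [0.5539, 0.2898, 0.0407]
ee_rot: [2.641, -1.7, -0.002]
force: [-0.3, -0.3, -0.0]
width: 0.27
```

Request:
play_rows(
  rows=[
    [[0, 0, -0.03], [0, 0, 0], -0.46],
    [[0, 0, -0.09], [0, 0, 0], -0.46],
    [[0, 0, -0.18], [0, 0, 0], -0.46],
    [[0, 0, -0.27], [0, 0, 0], -0.46],
    [[0, 0, -0.36], [0, 0, 0], -0.46],
    [[0, 0, -0.42], [0, 0, 0], -0.46],
    [[0, 0, -0.42], [0, 0, 0], -0.46],
    [[0, 0, -0.42], [0, 0, 0], -0.46],
  ],
)

```text
clock: 27.75
position: [0.5544, 0.2898, 0.2524]
ee_rot: [-2.641, 1.7, 0.0]
force: [-1.1, 0.1, -0.5]
width: 0.267
```

```bash
python3 - <<'E'
from h import *
import pickle
st(); c=eyes.get_calibration("wrist"); im,d=eyes.get_image("wrist"); crop(im,180,60,430,260,3,"w12.png"); pickle.dump((c,im,d),open("w12.pkl","wb"))
go([.5532,-.1675,.13],-111)
E
```

```text
t 27.75 pos [0.5544 0.2898 0.2524] yaw x -65.53 z [ 5.0e-04  1.3e-03 -1.0e+00] F [-1.1   0.08 -0.46] w 0.267 q [-0.32, 0.45, -0.37, 1.52, 0.17, 1.2, -1.86]
shift [0.8313, 0.3795, 0.2419] turn [0.0015, 0.0001, 0.7578]
```

View pics/w12.png

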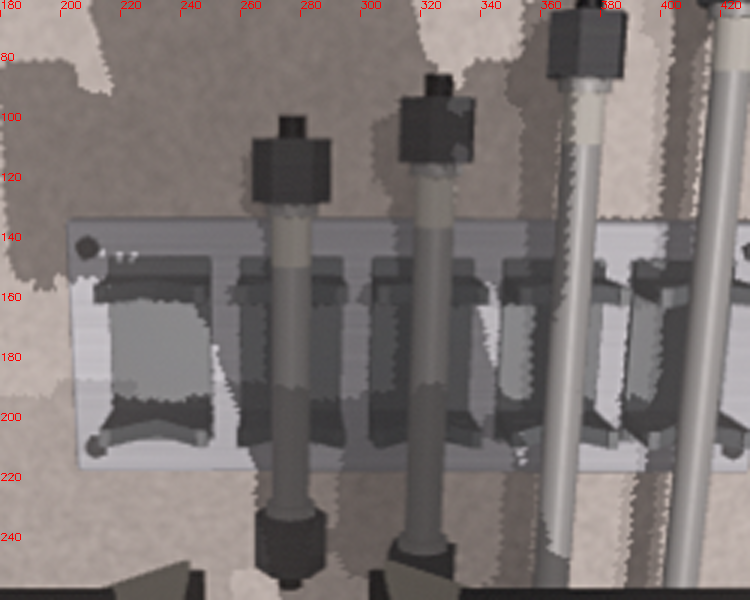

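```bash
python3 - <<'E'
from h import *
import pickle
c,im,d=pickle.load(open("w12.pkl","rb"))
o=np.array([180,60]); a=np.radians(A); r=np.array([np.cos(a),np.sin(a)]); u=np.array([r[1],-r[0]])
for uv,z in [((292,116),.039),((290,587),.037),((88,247),.01),((97,446),.01)]:
  p=ray(c,np.array([uv])/3+o,z)[0]; print(uv,((p[:2]-cr(3))@u).round(4),((p[:2]-cr(3))@r).round(4))
E
```

```text
(292, 116) 0.0797 -0.0002
(290, 587) -0.0801 -0.0
(88, 247) 0.0361 0.0708
(97, 446) -0.0361 0.0707
```

Request:
play_rows(
  rows=[
    [[0.08, 0.036, 0.01], [0, 0, 0.073], -0.4],
    [[0.16, 0.073, 0.03], [0, 0, 0.146], -0.4],
    [[0.24, 0.11, 0.05], [0, 0, 0.22], -0.4],
    [[0.32, 0.146, 0.08], [0, 0, 0.29], -0.4],
    [[0.4, 0.183, 0.11], [0, 0, 0.365], -0.4],
    [[0.48, 0.22, 0.14], [0, 0, 0.44], -0.4],
    [[0.56, 0.256, 0.17], [0, 0, 0.51], -0.4],
    [[0.64, 0.292, 0.19], [0.001, 0, 0.583], -0.4],
    [[0.72, 0.329, 0.22], [0.001, 0, 0.656], -0.4],
    [[0.8, 0.365, 0.24], [0.001, 0, 0.73], -0.4],
  ],
)

```text
clock: 28.8
position: [0.5519, -0.1515, 0.1286]
ee_rot: [1.811, -2.564, -0.005]
force: [1.0, 0.5, 0.5]
width: 0.3
```

Request:
play_rows(
  rows=[
    [[0, 0, 0], [0, 0, 0], -0.4],
    [[0, 0, 0], [0, 0, 0], -0.4],
    [[0, 0, 0], [0, 0, 0], -0.4],
    [[0, 0, 0], [0, 0, 0], -0.4],
  ],
)

```text
clock: 29.2
position: [0.5538, -0.1481, 0.1307]
ee_rot: [-1.82, 2.56, 0.002]
force: [0.3, -0.5, -0.4]
width: 0.302
```

```bash
python3 - <<'E'
from h import *
import pickle
st(); c=eyes.get_calibration("wrist"); im,d=eyes.get_image("wrist"); cv2.imwrite("pics/w13.png",im[:,:,::-1]); pickle.dump((c,im,d),open("w13.pkl","wb"))
go([.5532,-.1675,.011],-111,0,[[.5532,-.1675,.1]])
E
```

```text
t 29.2 pos [ 0.5538 -0.1481  0.1307] yaw x -109.17 z [-5.0e-04  1.2e-03 -1.0e+00] F [ 0.32 -0.48 -0.38] w 0.302 q [0.24, 0.46, -0.1, 1.82, 0.06, 0.87, -1.79]
shift [0.0369, -0.0113, 0.0617] turn [0.0005, 0.0009, 0.0303]
shift [0.0371, -0.0114, 0.2397] turn [0.0005, 0.0009, 0.0303]
```

View pics/w13.png

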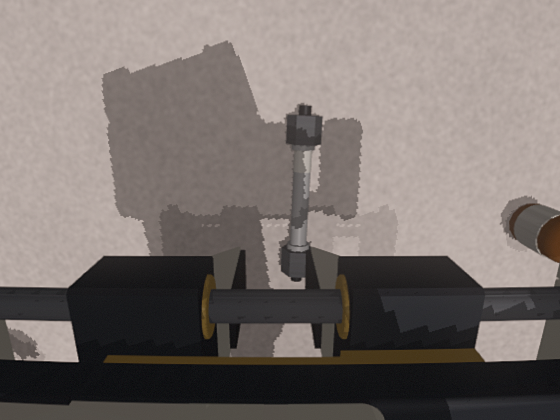

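```bash
python3 - <<'E'
from h import *
import pickle
c,im,d=pickle.load(open("w13.pkl","rb"))
p=ray(c,[(305,103.5),(295.5,281)],.012); print(p.mean(0),np.linalg.norm(p[0]-p[1]),np.degrees(np.arctan2(*(p[0]-p[1])[[1,0]])))
E
```

```text
[ 0.55407964 -0.16679689  0.012     ] 0.1362048042788638 -21.09369408267133
```

Request:
play_rows(
  rows=[
    [[0.037, -0.011, 0.01], [0, 0.001, 0.03], -0.4],
    [[0.037, -0.012, 0.06], [0, 0.001, 0.03], -0.4],
    [[0.037, -0.012, 0.14], [0, 0.001, 0.03], -0.4],
    [[0.037, -0.012, 0.2], [0, 0.001, 0.03], -0.4],
    [[0.037, -0.012, 0.23], [0, 0.001, 0.03], -0.4],
    [[0.037, -0.012, 0.24], [0, 0.001, 0.03], -0.4],
    [[0.037, -0.012, 0.24], [0, 0.001, 0.03], -0.4],
    [[0.037, -0.012, 0.24], [0, 0.001, 0.03], -0.4],
  ],
)

```text
clock: 30.05
position: [0.5539, -0.1697, 0.0117]
ee_rot: [-1.776, 2.591, -0.002]
force: [0.7, 0.9, 0.2]
width: 0.298
```

Request:
play_rows(
  newtons=30,
  rows=[
    [[0, 0, 0], [0, 0, 0], -1],
    [[0, 0, 0], [0, 0, 0], -1],
    [[0, 0, 0], [0, 0, 0], -1],
    [[0, 0, 0], [0, 0, 0], -1],
    [[0, 0, 0], [0, 0, 0], -1],
  ],
)

```text
clock: 30.55
position: [0.5539, -0.1692, 0.0116]
ee_rot: [-1.776, 2.591, -0.002]
force: [-0.8, 1.4, 6.4]
width: 0.127
```

Request:
play_rows(
  rows=[
    [[0, 0, -0.04], [0, 0, 0], -1],
    [[0, 0, -0.1], [0, 0, 0], -1],
    [[0, 0, -0.18], [0, 0, 0], -1],
    [[0, 0, -0.25], [0, 0, 0], -1],
    [[0, 0, -0.25], [0, 0, 0], -1],
    [[0, 0, -0.25], [0, 0, 0], -1],
  ],
)

```text
clock: 31.15
position: [0.5534, -0.1694, 0.1364]
ee_rot: [1.776, -2.591, 0.002]
force: [-0.3, -0.4, -2.4]
width: 0.125
```

```bash
python3 - <<'E'
from h import *
st(); go([*cr(4,-.0005),.13],-65.6)
E
```

```text
t 31.15 pos [ 0.5534 -0.1694  0.1364] yaw x -111.14 z [ 7.0e-04 -1.1e-03 -1.0e+00] F [-0.33 -0.44 -2.37] w 0.125 q [0.27, 0.46, -0.09, 1.8, 0.05, 0.88, -1.78]
shift [-0.9207, 0.3938, 0.0116] turn [-0.0006, -0.0011, -0.7591]
```

Request:
play_rows(
  rows=[
    [[-0.08, 0.034, 0.001], [0, 0, -0.066], -1],
    [[-0.17, 0.073, 0.002], [0, 0, -0.14], -1],
    [[-0.26, 0.111, 0.003], [0, 0, -0.215], -1],
    [[-0.35, 0.15, 0.004], [0, 0, -0.29], -1],
    [[-0.44, 0.188, 0.006], [0, -0.001, -0.363], -1],
    [[-0.53, 0.227, 0.007], [0, -0.001, -0.437], -1],
    [[-0.62, 0.265, 0.008], [0, -0.001, -0.51], -1],
    [[-0.71, 0.304, 0.009], [0, -0.001, -0.585], -1],
    [[-0.82, 0.351, 0.01], [0, -0.001, -0.676], -1],
    [[-0.92, 0.394, 0.012], [0, -0.001, -0.759], -1],
  ],
)

```text
clock: 32.15
position: [0.5347, 0.3178, 0.1278]
ee_rot: [2.642, -1.695, -0.003]
force: [0.9, -0.4, -1.2]
width: 0.128
```

Request:
play_rows(
  rows=[
    [[0, 0, 0], [0, 0, 0], -1],
    [[0, 0, 0], [0, 0, 0], -1],
    [[0, 0, 0], [0, 0, 0], -1],
  ],
)

```text
clock: 32.45
position: [0.5356, 0.3148, 0.1282]
ee_rot: [2.637, -1.702, -0.002]
force: [0.6, -1.8, -1.8]
width: 0.128
```

```bash
python3 - <<'E'
from h import *
st(); go([*cr(4,-.0005),.13],-65.6)
E
```

```text
t 32.45 pos [0.5356 0.3148 0.1282] yaw x -65.69 z [-0.0028 -0.0019 -1.    ] F [ 0.55 -1.76 -1.84] w 0.128 q [-0.39, 0.56, -0.34, 1.68, 0.22, 0.95, -1.96]
shift [-0.0293, -0.0138, -0.0038] turn [0.0032, -0.0006, -0.0014]
```

Request:
play_rows(
  rows=[
    [[-0.029, -0.014, -0.003], [0.003, 0, -0.001], -1],
    [[-0.029, -0.014, -0.003], [0.003, 0, -0.001], -1],
    [[-0.029, -0.014, -0.003], [0.003, 0, -0.001], -1],
    [[-0.029, -0.014, -0.003], [0.003, 0, -0.001], -1],
    [[-0.029, -0.014, -0.003], [0.003, 0, -0.001], -1],
    [[-0.029, -0.014, -0.003], [0.003, 0, -0.001], -1],
  ],
)

```text
clock: 33.05
position: [0.5365, 0.3322, 0.1313]
ee_rot: [-2.639, 1.7, -0.002]
force: [-0.0, 0.8, -1.2]
width: 0.129
```

```bash
python3 - <<'E'
from h import *
import pickle
st(); go([*cr(4,-.0005),.0395],-65.6); c=eyes.get_calibration("wrist"); im,d=eyes.get_image("wrist"); cv2.imwrite("pics/w14.png",im[:,:,::-1]); pickle.dump((c,im,d,arm.observe()["position"]),open("w14.pkl","wb"))
E
```

```text
t 33.05 pos [0.5365 0.3322 0.1313] yaw x -65.57 z [ 0.0023  0.0015 -1.    ] F [-0.    0.84 -1.24] w 0.129 q [-0.41, 0.57, -0.34, 1.66, 0.22, 0.96, -1.98]
shift [0.0018, 0.0027, 0.1836] turn [-0.0026, 0.0004, 0.0005]
```

View pics/w14.png

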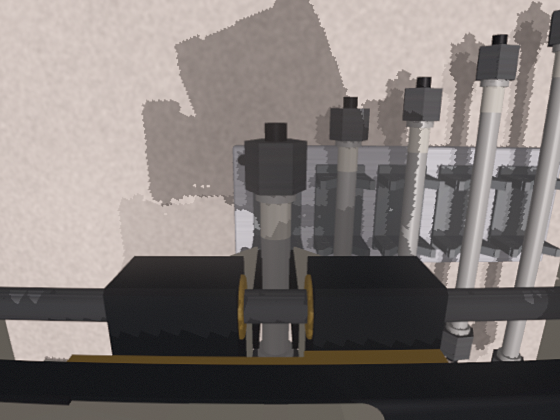

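```bash
python3 - <<'E'
from h import *
import pickle
c,im,d,P=pickle.load(open("w14.pkl","rb"))
a=np.radians(A); r=np.array([np.cos(a),np.sin(a)]); u=np.array([r[1],-r[0]])
for uv,z in [((276,194),.1313+.0125),((276,123.5),.1313+.003)]:
  p=ray(c,[uv],z)[0]; print(((p[:2]-P[:2])@u).round(4),((p[:2]-P[:2])@r).round(4), "exp .040,.067")
E
```

```text
0.041 -0.0002 exp .040,.067
0.0668 -0.0001 exp .040,.067
```

Request:
play_rows(
  rows=[
    [[0.001, 0, 0.05], [-0.002, 0, 0], -1],
    [[0.002, 0, 0.11], [-0.002, 0, 0], -1],
    [[0.002, 0, 0.15], [-0.002, 0, 0], -1],
    [[0.002, 0, 0.168], [-0.002, 0, 0], -1],
    [[0.002, 0, 0.174], [-0.002, 0, 0], -1],
    [[0.002, 0, 0.179], [-0.002, 0, 0], -1],
    [[0.002, 0, 0.183], [-0.002, 0, 0], -1],
    [[0.002, 0, 0.183], [-0.002, 0, 0], -1],
    [[0.002, 0, 0.183], [-0.002, 0, 0], -1],
  ],
)

```text
clock: 34.0
position: [0.5373, 0.3321, 0.0404]
ee_rot: [-2.64, 1.7, -0.0]
force: [-0.3, -0.3, -2.0]
width: 0.127
```

Request:
play_rows(
  rows=[
    [[0, 0, 0.001], [0, 0, 0], -1],
    [[0, 0, 0.002], [0, 0, 0], -1],
    [[0, 0, 0.002], [0, 0, 0], -1],
  ],
)

```text
clock: 34.3
position: [0.5373, 0.332, 0.0392]
ee_rot: [-2.64, 1.7, -0.0]
force: [-0.1, -0.0, 1.2]
width: 0.128
```

Request:
play_rows(
  rows=[
    [[0, 0, 0.001], [0, 0, 0], -1],
    [[0, 0, 0.003], [0, 0, 0], -1],
    [[0, 0, 0.003], [0, 0, 0], -1],
  ],
)

```text
clock: 34.6
position: [0.5377, 0.3317, 0.0384]
ee_rot: [-2.64, 1.7, -0.002]
force: [-2.3, -3.9, 11.1]
width: 0.127
```

Request:
play_rows(
  rows=[
    [[0, 0, 0], [0, 0, 0], -0.66],
    [[0, 0, 0], [0, 0, 0], -0.6],
    [[0, 0, 0], [0, 0, 0], -0.5],
    [[0, 0, 0], [0, 0, 0], -0.46],
    [[0, 0, 0], [0, 0, 0], -0.46],
  ],
)

```text
clock: 35.1
position: [0.5368, 0.332, 0.037]
ee_rot: [-2.641, 1.7, 0.001]
force: [0.6, -0.3, -0.4]
width: 0.267
```

Request:
play_rows(
  rows=[
    [[0, 0, -0.03], [0, 0, 0], -0.46],
    [[0, 0, -0.09], [0, 0, 0], -0.46],
    [[0, 0, -0.18], [0, 0, 0], -0.46],
    [[0, 0, -0.27], [0, 0, 0], -0.46],
    [[0, 0, -0.36], [0, 0, 0], -0.46],
    [[0, 0, -0.42], [0, 0, 0], -0.46],
    [[0, 0, -0.42], [0, 0, 0], -0.46],
    [[0, 0, -0.42], [0, 0, 0], -0.46],
  ],
)

```text
clock: 35.9
position: [0.537, 0.3319, 0.2487]
ee_rot: [-2.639, 1.699, -0.001]
force: [0.0, 0.2, 0.1]
width: 0.275
```

```bash
python3 - <<'E'
from h import *
st(); go([.46,.17,.34],-65.6)
E
```

```text
t 35.9 pos [0.537  0.3319 0.2487] yaw x -65.53 z [ 0.002  0.002 -1.   ] F [0.   0.24 0.12] w 0.275 q [-0.39, 0.46, -0.36, 1.51, 0.17, 1.19, -1.93]
shift [0.2308, 0.2738, -0.1835] turn [-0.0025, 0.0009, 0.0011]
```

```bash
python3 - <<'E'
from h import *
go([.565,.243,.36],-65.6)
E
```

```text
shift [0.1848, 0.0221, -0.2228] turn [-0.0025, 0.0009, 0.0011]
```

Request:
play_rows(
  rows=[
    [[0.06, 0.007, -0.08], [-0.002, 0, 0], 0],
    [[0.12, 0.014, -0.15], [-0.002, 0.001, 0], 0],
    [[0.185, 0.022, -0.223], [-0.002, 0.001, 0.001], 0],
    [[0.185, 0.022, -0.223], [-0.002, 0.001, 0.001], 0],
    [[0.185, 0.022, -0.223], [-0.002, 0.001, 0.001], 0],
    [[0.185, 0.022, -0.223], [-0.002, 0.001, 0.001], 0],
    [[0.185, 0.022, -0.223], [-0.002, 0.001, 0.001], 0],
    [[0.185, 0.022, -0.223], [-0.002, 0.001, 0.001], 0],
  ],
)

```text
clock: 36.7
position: [0.5644, 0.2437, 0.3574]
ee_rot: [2.64, -1.698, -0.003]
force: [0.2, -0.4, -0.0]
width: 0.504
```

```bash
python3 - <<'E'
from h import *
import pickle
st(); c=eyes.get_calibration("wrist"); im,d=eyes.get_image("wrist"); crop(im,160,40,400,270,3,"w15.png"); cv2.imwrite("pics/w15f.png",im[:,:,::-1]); pickle.dump((c,im,d),open("w15.pkl","wb"))
im,d=eyes.get_image("scene"); cv2.imwrite("pics/s15.png",im[:,:,::-1])
E
```

```text
t 36.7 pos [0.5644 0.2437 0.3574] yaw x -65.5 z [-0.0034 -0.0016 -1.    ] F [ 0.2  -0.45 -0.02] w 0.504 q [-0.26, 0.38, -0.35, 1.37, 0.13, 1.41, -1.75]
```

View pics/w15.png

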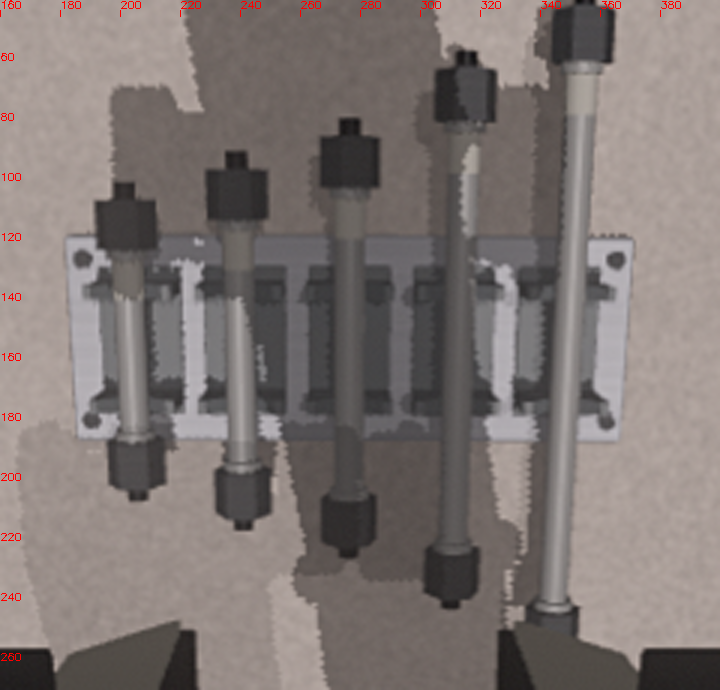

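View pics/s15.png

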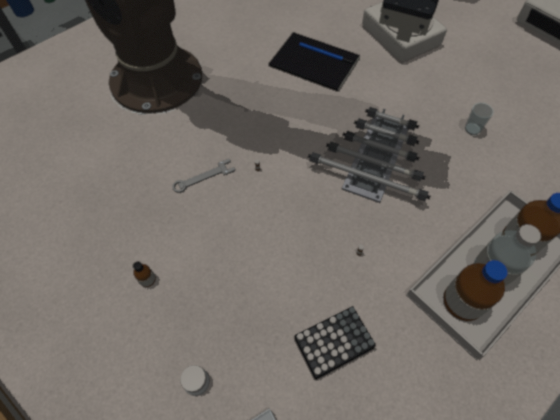

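```bash
python3 - <<'E'
from h import *
import pickle
c,im,d=pickle.load(open("w15.pkl","rb"))
o=np.array([160,40]); f=lambda P,z: ray(c,np.array(P)/3+o,z)[:,:2]
b=f([(83,259),(616,261),(606,422),(92,420)],.01); C=b.mean(0); e=b[0]+b[3]-b[1]-b[2]; a=np.arctan2(e[1],e[0]); r=np.array([np.cos(a),np.sin(a)]); u=np.array([r[1],-r[0]]); print(C,np.degrees(a))
for n,L,k,P in [(100,.134,4,[(124,182),(139,500)]),(125,.159,3,[(236,151),(244,529)]),(150,.184,2,[(349,118),(348,556)]),(200,.234,1,[(467,50),(450,607)])]:
    p=f(P,.038); M=C+(k-2)*.046*r; m=p.mean(0)-M; g=p[0]-p[1]
    print(n,"len",np.linalg.norm(g).round(4),"mid along",(m@u*1e3).round(1),"across",(m@r*1e3).round(1),"ang err",(np.degrees(np.arctan2(g[1],g[0])-a)+90).round(2))
E
```

```text
[0.5737829  0.24702199] 114.32405423828526
100 len 0.1342 mid along 1.2 across -0.1 ang err 0.08
125 len 0.1594 mid along 0.7 across 0.1 ang err 0.02
150 len 0.1845 mid along 1.0 across 0.4 ang err 0.11
200 len 0.2345 mid along 2.0 across 0.1 ang err -0.06
```

```bash
python3 - <<'E'
from h import *
print(arm.sign_off()); st()
E
```

```text
the job is handed in; nothing more can be done
None
the job is handed in; nothing more can be done
```

All four loose columns are in the rack in order of length beside the 250 mm one: 200, 150, 125, then 100 at the far end. I handed the job in at about 37 s, with the arm clear of everything. I did not handle the 250 mm column or the bottle. For the 150 and 125 I tilted the gripper 9° so its body cleared the bottle.

- **Last wrist picture:** each column lies in both Vs, within 0.4 mm across its cradle and about 0.1° of its direction. Lengths measured at the seated height came out within 0.5 mm of true, which fits level seating.
- **Middles:** the 100, 125, 150 and 200 read 1.2, 0.7, 1.0 and 2.0 mm off along the cradle. Close-ups of the 150 and 125 after placing had put them within about 0.4 mm, so part of this may be picture error.
- **Setting down:** I lowered each until the wrist force showed it was seated (8–11 N) before opening the fingers.
- **Disagreement:** the overhead camera put the rack about 8 mm to one side of where the wrist camera did. The scene camera agreed with the wrist to about 3 mm, so I worked from the wrist camera.

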